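Weigh the restocked kits and file them in the rack

ROBOT

A 6-joint arm with a two-finger parallel gripper is mounted at the origin on the work surface. World frame = base frame: x ahead of the robot, y to its left, z up, the work surface at z = 0. Lengths are in mm, angles in rad, forces in N, time in s.
With the tool pointing down it reaches from about 425 to 950 mm from the base axis. Payload 3.5 kg.
Tool frame: the origin (TCP) lies on the centre line of the jaws, within the pads' length; the fingertips stand 11 mm ahead of it and the grasp point (between the pads) lies 8 mm behind it (finger_overhang is the distance from the TCP to the fingertips, in mm); z points along the fingers, y is the direction in which the jaws open and shut (so a half turn about z gives the same grasp; the last joint's range is limited). The gripper opens to 85 mm and grips with 20 to 120 N. Pads are 22 mm wide; open, the fingers measure 114 mm over their backs; the gripper's body (76 mm by 85 mm) begins 54 mm behind the grasp point. The pads swing forward as they close: fully open they stand 13 mm farther back than shut.
Start: joints at [1.169, 0.286, 1.577, -0, 1.279, -0.15], TCP at [168.138, 653.709, 242.325] pointing down, gripper open.
Joint ranges: [-2.77, 2.77], [-0.9, 2.22], [0.21, 2.48], [-1.53, 4.67], [0.24, 2.81], [-2.84, 2.84]. Speed limits (rad/s): [2.79, 2.79, 3.14, 3.14, 3.14, 3.14].

INTERFACE

Orientations are given as [roll, pitch, yaw] about the fixed x, y, z axes, in that order (R = Rz(yaw) Ry(pitch) Rx(roll)).
In Python, from cell import * gives the robot as it stands.
- The arm moves only by the tool move_arm, never from a script. Its argument "moves" is a list of rows, each a list of 3 entries, a list of its own where there are three numbers: the finger opening in cm, from 0 to 8.54, then the shift along the tool's x, y, z in cm, then the turn about the tool's z in degrees. In form: [[gripper, [tx, ty, tz], twist], ...]. A call has 1 to 10 rows; each row shifts and turns the commanded pose from where the row before left it, along the tool's axes as they then stand; what a row does not reach is not made up. A row lasts 1/8 s, in which the tool goes at most 62.5 mm and 10.7 degrees, less where a joint would pass 70% of its speed; a pose out of reach is approached as far as the arm can. A call is refused whole if a number of a shift passes 6.25 or a number of a turn 10.7, either way. A call with a gripper value outside its range is refused whole. The fingers move at their own pace and stop on an object; "newtons" is the grip in N (left out, the last holds). Time passes only in rows, so rows that do not move let the fingers close. It gives the time, the measured TCP pose, the force and the opening at its end, in the units of the state.
- sense(): the state, without advancing time (a new reading comes with each control period).
- camera(name): name is "side" or "top"; returns a dict with "img" (480x640x3 uint8, red, green, blue), "camera_matrix" (3x3 intrinsics, pixels), "rvec" (rotation vector, rad) and "tvec" (3), from world to camera coordinates, as OpenCV has them. Camera axes: x right, y down, z forward; pixel columns grow to the right and rows downward; lengths in mm; the calibration is good to about 2 mm. A picture is of the moment at which its call begins. There is no depth.
- close_job(): hands the job in, once; it reports no verdict.
Trained networks look in the newest picture that a camera, given by its name, has taken for a name from the list of things; names that differ only in an ending like _2 or _b are one class to them, and where a whole thing is asked for, a point or a joint stands for the part that bears it (a point fixed in the world has none). Each returns a list of dicts, best first, with "confidence" (0 to 1); they miss things now and then, are a little off and sometimes report something else, mostly with a low value. They report only what shows in the picture. A call takes as long as a camera call. They do not tell look-alikes from the thing itself.
- recognise(target, camera): "position" ([column, row] in pixels, amid what is visible of it).
- outline_of(target, camera): "region" (480x640 bool, what is visible of it) and "position" ([column, row] in pixels, amid what is visible of it).
The state is a dict: "t": time; "joints": joint angles; "joint_vel": joint speeds; "effort": joint torques, N m; "tcp_pos": TCP position; "eef_rot": TCP orientation; "ft_force": force on the tool from outside, world axes, zero at the start; "wrist_torque": the same for the moment, N m; "gripper_width": opening from 0.0 (shut) to 1.0 (fully open).
Only numpy, scipy, OpenCV 4.12 (cv2) and the standard library are available. Lean on these libraries where they do the work, as an engineer would, in place of code of your own. Each camera call takes 0.05 s, during which the arm holds its last target. There are 200 camera calls.

TASK

Weigh the blue emergency kits on the spring scale one after another, the widest first and then in order of width: hang each by its handle from the hook, let go and leave it hanging until it has been still for a good second so that the scale logs it, without ever pulling the scale down to its end stop. File every kit upright on the floor of the rack, centred and square across it, the widest against the fixed wall and the rest following in order of width, then push the sliding stop up snug so that wall, kits and stop all touch. Leave the other things on the table where they are.

Things in the scene. Friction and masses are not known exactly. Their poses are not given: they have to be found in the camera images.
- kit_a: blue hard-shell kit case, 130 mm wide (its x), 40 mm thick (its y), 80 mm high, 0.19 to 0.48 kg, heavier at the bottom; origin at the centre of its underside, z up. Told apart from the other kits by its width only; any kit may be absent. A hoop handle stands on top, in the middle; grip it from above across the outer faces of its uprights, about 105 mm above the underside
- kit_a_eye (a point): underside of the handle's arch, 130 mm above the centre of the kit's underside, where the hook bears. The handle (same on all kits): two uprights 14 mm thick in y, outer faces 56 mm apart in x, from 80 to 129 mm above the underside, joined by an arched bar 12 mm thick whose top is at 142 mm; the opening, passed along y, is 40 mm wide and 50 mm high
- kit_b: blue hard-shell kit case, 110 mm wide (its x), 40 mm thick (its y), 80 mm high, 0.19 to 0.48 kg, heavier at the bottom; origin at the centre of its underside, z up. Told apart from the other kits by its width only; any kit may be absent. A hoop handle stands on top, in the middle; grip it from above across the outer faces of its uprights, about 105 mm above the underside
- kit_b_eye (a point): underside of the handle's arch, 130 mm above the centre of the kit's underside, where the hook bears. The handle (same on all kits): two uprights 14 mm thick in y, outer faces 56 mm apart in x, from 80 to 129 mm above the underside, joined by an arched bar 12 mm thick whose top is at 142 mm; the opening, passed along y, is 40 mm wide and 50 mm high
- kit_c: blue hard-shell kit case, 90 mm wide (its x), 40 mm thick (its y), 80 mm high, 0.19 to 0.48 kg, heavier at the bottom; origin at the centre of its underside, z up. Told apart from the other kits by its width only; any kit may be absent. A hoop handle stands on top, in the middle; grip it from above across the outer faces of its uprights, about 105 mm above the underside
- kit_c_eye (a point): underside of the handle's arch, 130 mm above the centre of the kit's underside, where the hook bears. The handle (same on all kits): two uprights 14 mm thick in y, outer faces 56 mm apart in x, from 80 to 129 mm above the underside, joined by an arched bar 12 mm thick whose top is at 142 mm; the opening, passed along y, is 40 mm wide and 50 mm high
- kit_d: blue hard-shell kit case, 70 mm wide (its x), 40 mm thick (its y), 80 mm high, 0.19 to 0.48 kg, heavier at the bottom; origin at the centre of its underside, z up. Told apart from the other kits by its width only; any kit may be absent. A hoop handle stands on top, in the middle; grip it from above across the outer faces of its uprights, about 105 mm above the underside
- kit_d_eye (a point): underside of the handle's arch, 130 mm above the centre of the kit's underside, where the hook bears. The handle (same on all kits): two uprights 14 mm thick in y, outer faces 56 mm apart in x, from 80 to 129 mm above the underside, joined by an arched bar 12 mm thick whose top is at 142 mm; the opening, passed along y, is 40 mm wide and 50 mm high
- scale: spring scale on a stand, fixed; origin under its mast (26 mm square, about 375 mm high, a 70 mm wide dial head near its top), grey base plate 160 x 130 mm, 12 mm thick. Its z is up; the hook arm points along its -y
- hook_seat (a point): top of the 8 mm bar at the hook's lowest point, 125 mm from the mast along the scale's -y, 264 mm above the table unloaded. The bar rises 18 mm at 45 degrees towards the mast, then runs level to it; its free tip is 14 mm out along -y and 12 mm higher. A handle passes over the tip along the scale's +y with its arch 20 to 35 mm above the seat, then is lowered; kit x along scale x
- hook (a joint): how far the hook is drawn down, m: 0 unloaded, end stop at 0.060, spring 150 N/m, damped (settles in about a second); a hanging kit draws it 0.012 to 0.032
- rack: rack, fixed: white wall 160 mm wide (its x) and 110 mm high, and a steel floor 4 mm thick and 160 mm wide; origin on the table under the middle of the wall's inner face. Its y points from the wall along the floor to the sliding stop, z up. Kits stand with their thickness along its y
- stop_face (a point): middle of the sliding stop's inner face (towards the wall), 50 mm above the table, axes as the rack's. The stop is a white plate 130 mm wide, 10 mm thick, top at 100 mm; behind it are a foot (up to 11 mm high) and two gussets near the edges. Push its outer face in the middle, about 50 mm up
- stop (a joint): travel of the stop towards the wall, m: at 0 its inner face is 205 mm from the wall, and that distance shrinks by the joint value; it stays where it is left (friction about 2 N), range 0 to 0.20
- regulator: brass and green oxygen regulator lying on its side, about 120 mm long; bystander, origin at the centre of its underside
- tissues: brown tissue box 90 x 220 x 60 mm; bystander, origin at the centre of its underside
- gel: clear gel bottle 60 mm across, 150 mm high; bystander, origin at the centre of its underside
- jar: amber jar 70 mm across, 90 mm high; bystander, origin at the centre of its underside
- dish: steel bowl 120 mm across, 40 mm high; bystander, origin at the centre of its underside
- tape: white tape roll lying flat, 84 mm across, 24 mm high; bystander, origin at the centre of its underside
- pot: white cup 70 mm across, 70 mm high; bystander, origin at the centre of its underside
Not all that is in view belongs to the job. What is shaped like the kit_b but red is not meant.

How it is judged:
By the outcome, as a careful person would: the job done as asked, in the order asked, and still so for the second after the job is handed in, with the robot touching nothing.
Of kit_a, kit_b, kit_c, kit_d only 2 to 3 are there at a start; the rules pass over those that are not, and their reading is None.
At some moment in a run one of kit_a, kit_b, kit_c, kit_d may be knocked a few centimetres aside while the robot is not near it.
It also fails if it takes over 210 s, if anything falls off the work surface, if the arm or the gripper's body presses on something with over 40 N, if the wrist force passes 120 N, or if a joint passes its speed limit or range.

## Working session

There is one attempt and no reset: what is moved stays moved. The work goes in short steps, Python scripts to look and compute and a tool call to move; the robot and the scene stay as the last step left them, time stands still between calls to the robot, and variables do not carry over. Pictures are saved under pics/ and viewed, about 12 in all and at most 16, crops included, and the job is handed in when it is done.

Besides the shell and the picture viewer there is one more tool, called after "Emit:" as a command line: name --argument value ..., lists and objects as JSON in quotes. move_arm: Moves the arm, as the interface text tells. Its arguments: {"type":"object","properties":{"moves":{"type":"array"},"newtons":{"type":"number"}},"required":["moves"]}

```bash
ls; mkdir -p pics; python3 - <<'E'
from cell import *
import cv2
s=sense();print(s)
for n in("side","top"):
    c=camera(n);cv2.imwrite(f"pics/{n}0.png",c["img"][:,:,::-1]);print(n,c["camera_matrix"],c["rvec"],c["tvec"])
    for t in("kit_a","scale","rack","stop_face","hook_seat","regulator","tissues","gel","jar","dish","tape","pot"):
        try:print(n,t,[(d["position"],round(d["confidence"],2)) for d in recognise(t,n)])
        except Exception as e:print(t,e)
E
```

```text
pics
{'t': 0.0, 'joints': array([ 1.16900173e+00,  2.87183427e-01,  1.57820538e+00,  6.75996004e-06,
        1.27857097e+00, -1.50011440e-01]), 'joint_vel': array([ 0.00221471, -0.00040081,  0.00111565, -0.00138867, -0.00034605,
        0.00086631]), 'effort': array([-3.93592700e-04, -4.05985665e+01, -2.92622173e+01, -1.30803719e-04,
        5.92533019e-03,  3.94201868e-05]), 'tcp_pos': array([167.88930811, 653.13073013, 240.91992514]), 'eef_rot': array([-3.13925308e+00, -3.60161153e-04,  2.88980712e+00]), 'ft_force': array([-0.20556828, -0.33860964,  0.94425797]), 'wrist_torque': array([-0.05602858,  0.01481102, -0.03971392]), 'gripper_width': 0.9996373216176202}
side [[563.48491935   0.         322.11773111]
 [  0.         563.48491935 236.95066613]
 [  0.           0.           1.        ]] [ 2.15943975 -0.20110423  0.10522241] [-582.6026164   194.7681404  1496.94739156]
side kit_a [([336.2, 260.7], 0.87), ([268.5, 266.9], 0.81), ([232.9, 307.6], 0.79)]
side scale [([284.1, 190.7], 0.77)]
side rack [([331.6, 370.8], 0.9)]
side stop_face [([334.6, 333.6], 0.83)]
side hook_seat [([2
[... 412 characters left out ...]
  0.        613.1554453 238.6973237]
 [  0.          0.          1.       ]] [ 2.17876245 -2.16871055  0.13364371] [ -62.39456923  570.01988828 1419.54605326]
top kit_a [([343.4, 334.0], 0.85), ([277.8, 292.1], 0.69), ([274.4, 203.1], 0.67)]
top scale [([150.3, 254.0], 0.88)]
top rack [([436.0, 241.0], 0.6)]
top stop_face [([408.4, 236.7], 0.69), ([308.0, 148.4], 0.65)]
top hook_seat [([152.7, 238.5], 0.81)]
top regulator [([397.8, 169.3], 0.6)]
top tissues [([307.2, 144.8], 0.87)]
top gel [([241.6, 148.7], 0.56)]
top jar [([400.1, 309.9], 0.8), ([149.5, 252.1], 0.39)]
top dish [([154.0, 313.8], 0.65)]
top tape [([211.6, 325.9], 0.72), ([150.4, 250.8], 0.26)]
top pot [([189.7, 173.1], 0.95)]
```

```bash
python3 - <<'E'
import cv2
a=cv2.imread("pics/top0.png")[90:390,90:490];cv2.imwrite("pics/top0c.png",cv2.resize(a,(800,600),interpolation=cv2.INTER_CUBIC))
a=cv2.imread("pics/side0.png")[110:440,180:460];cv2.imwrite("pics/side0c.png",cv2.resize(a,None,fx=1.8,fy=1.8,interpolation=cv2.INTER_CUBIC))
E
```

```text
(no output)
```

View pics/top0c.png

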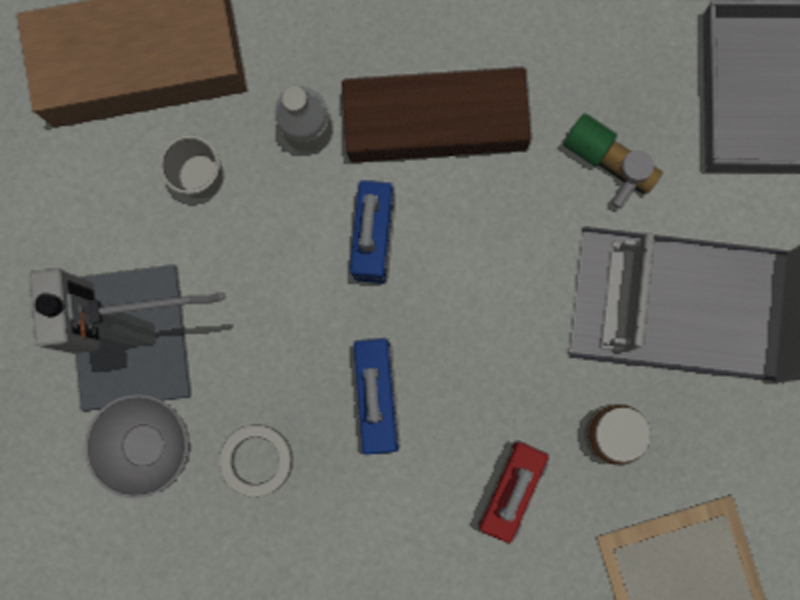

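View pics/side0c.png

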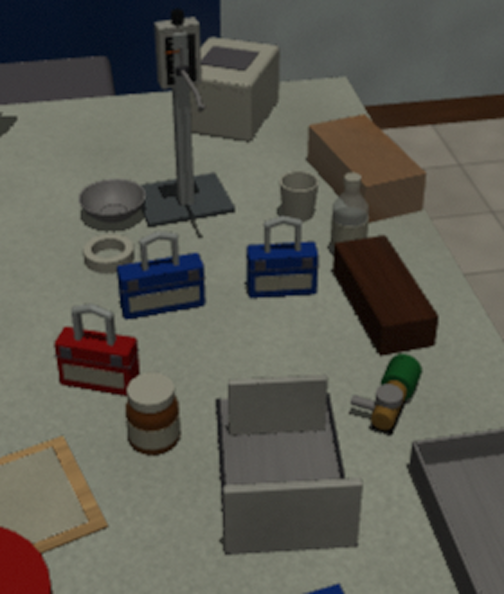

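The crops show blue kits at top px (275,204) and (277,288), a red look-alike at (346,335), the scale at left and the rack at right. Something blue is cut off at the bottom of the side crop, so I'll look at the full frames.

```bash
python3 - <<'E'
import cv2,numpy as np
a=cv2.imread("pics/top0.png");b=cv2.imread("pics/side0.png")
cv2.imwrite("pics/both.png",cv2.resize(np.vstack([cv2.resize(a,(400,300),interpolation=cv2.INTER_AREA),cv2.resize(b,(400,300),interpolation=cv2.INTER_AREA)]),(400,600)))
E
```

```text
(no output)
```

View pics/both.png

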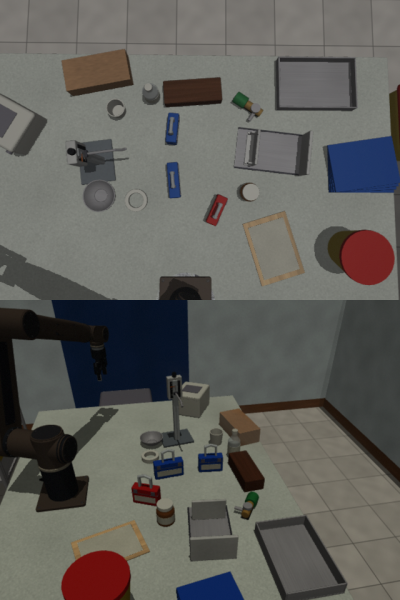

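Only two kits are present (full top view, blue at (275,204) and (277,288)). The large blue thing at right is a flat board and the red kit at (346,335) is the look-alike. Next I fit the kit poses by width and make zooms of the scale and rack.

```bash
cat > h.py <<'E'
import numpy as np,cv2
from scipy.optimize import minimize,least_squares
from cell import *
def grab(n,save=None):
    c=camera(n)
    if save:cv2.imwrite(save,c["img"][:,:,::-1])
    return c
def proj(c,P):
    return cv2.projectPoints(np.float64(P).reshape(-1,1,3),c["rvec"],c["tvec"],c["camera_matrix"],None)[0].reshape(-1,2)
def ray(c,uv,z):
    R=cv2.Rodrigues(c["rvec"])[0];o=-R.T@np.ravel(c["tvec"])
    d=R.T@np.linalg.inv(c["camera_matrix"])@np.array([*uv,1.]);return o+d*(z-o[2])/d[2]
def tri(ca,a,cb,b):
    P=[c["camera_matrix"]@np.c_[cv2.Rodrigues(c["rvec"])[0],np.ravel(c["tvec"])] for c in(ca,cb)]
    X=cv2.triangulatePoints(P[0],P[1],np.float64(a).reshape(2,1),np.float64(b).reshape(2,1)).ravel();return X[:3]/X[3]
def place(pose,pts):
    x,y,th=pose;c,s=np.cos(th),np.sin(th);p=np.float64(pts)
    return np.c_[x+c*p[:,0]-s*p[:,1],y+s*p[:,0]+c*p[:,1],p[:,2]]
def blue(img,uv,r=45):
    h=cv2.cvtColor(img,cv2.COLOR_RGB2HSV);m=((h[...,0]>105)&(h[...,0]<130)&(h[...,1]>120)).astype(np.uint8)
    w=np.zeros_like(m);u,v=map(int,uv);w[max(0,v-r):v+r,max(0,u-r):u+r]=1;m&=w
    n,l,st,ce=cv2.connectedComponentsWithStats(m)
    if n<2:return None
    k=1+np.argmax(st[1:,4]);m=(l==k)
    return np.argwhere(m)[:,::-1].astype(np.float32)
S=8
def fitkit(views,W,pose,z0=0,h=80):
    """views: list of (cam, blue pixels)"""
    box=[(a*W/2,b*20,z0+c) for a in(-1,1) for b in(-1,1) for c in(0,h)]
    tg=[]
    for c,px in views:
        hull=cv2.convexHull(np.vstack([px+d for d in((-.5,-.5),(.5,.5),(-.5,.5),(.5,-.5))]).astype(np.float32))
        tg.append((c,hull.reshape(-1,2)))
    def f(p):
        e=0
        for c,hu in tg:
            q=cv2.convexHull(proj(c,place((p[0],p[1],p[2]/100),box)).astype(np.float32)).reshape(-1,2)
            I=cv2.intersectConvexConvex(hu,q)[0];U=cv2.contourArea(hu)+cv2.contourArea(q)-I
            e+=1-I/U
        return e
    best=min((minimize(f,(pose[0],pose[1],pose[2]*100+d),method="Nelder-Mead",options=dict(initial_simplex=np.array([(pose[0],pose[1],pose[2]*100+d)]*4)+np.vstack([np.zeros(3),np.diag([10,10,10])]),xatol=.02,fatol=1e-5)) for d in(-8,8)),key=lambda r:r.fun)
    return best.x/[1,1,100],best.fun
E
python3 - <<'E'
from h import *
cs=grab("side");ct=grab("top")
for ut,us in(((275,204),(336,258)),((277,288),(270,266))):
    bt=blue(ct["img"],ut);bs=blue(cs["img"],us)
    print(len(bt),len(bs),bs.min(0),bs.max(0))
    g=ray(ct,bt.mean(0),75)
    for W in(130,110,90,70):
        print(W,[(np.round(p,3),round(e,3)) for p,e in(fitkit([(ct,bt),(cs,bs)],W,(g[0],g[1],0)),)])
def z(c,x,y,w,h,):return cv2.resize(np.ascontiguousarray(c["img"][y:y+h,x:x+w,::-1]),(400,300),interpolation=cv2.INTER_CUBIC)
im=np.vstack([np.hstack([z(ct,98,215,120,90),z(cs,240,105,100,75)]),np.hstack([z(ct,370,195,140,105),z(cs,280,310,120,90)])])
im=cv2.convertScaleAbs(im,alpha=1.5)
cv2.imwrite("pics/z1.png",im)
E
```

```text
612 698 [317. 245.] [355. 274.]
130 [(array([ 6.41222e+02,  5.36940e+01, -4.50000e-02]), np.float64(0.439))]
110 [(array([ 6.44568e+02,  5.28950e+01, -6.30000e-02]), np.float64(0.176))]
90 [(array([ 6.43321e+02,  5.34640e+01, -4.70000e-02]), np.float64(0.344))]
70 [(array([ 6.46651e+02,  5.32040e+01, -3.40000e-02]), np.float64(0.662))]
768 904 [245. 251.] [292. 286.]
130 [(array([4.51504e+02, 4.70570e+01, 1.01000e-01]), np.float64(0.119))]
110 [(array([4.46332e+02, 4.65030e+01, 1.02000e-01]), np.float64(0.311))]
90 [(array([4.39017e+02, 4.55580e+01, 1.08000e-01]), np.float64(0.596))]
70 [(array([4.52085e+02, 4.63010e+01, 1.36000e-01]), np.float64(0.89))]
```

View pics/z1.png

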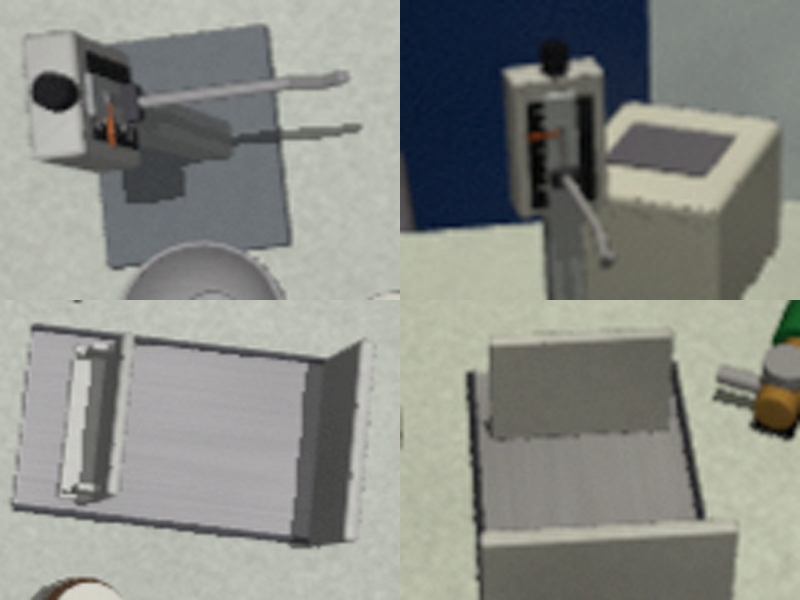

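The zooms (top row scale, bottom row rack) show the hook tip at tile px (346,76) top and (206,258) side, the stop's inner face and the wall edges. I'll fit the scale and rack with these points.

```bash
cat >> h.py <<'E'
T1=lambda p:(np.array(p)+.5)/(400/120)-.5+[98,215]
T2=lambda p:(np.array(p)+.5-[400,0])/4-.5+[240,105]
T3=lambda p:(np.array(p)+.5-[0,300])/(400/140)-.5+[370,195]
T4=lambda p:(np.array(p)+.5-[400,300])/(400/120)-.5+[280,310]
E
python3 - <<'E'
from h import *
ct=grab("top");cs=grab("side")
tip=tri(ct,T1((346,76)),cs,T2((606,258)));st=tri(ct,T1((142,100)),cs,T2((567,180)))
print("tip",tip,"start",st,"yaw",np.arctan2(*( -(st-tip)[[0]]),(st-tip)[1]))
b=[ray(ct,T1(p),12) for p in((268,26),(290,242),(110,268))]
print("base",np.round(b,1),[np.linalg.norm(b[0]-b[1]),np.linalg.norm(b[1]-b[2])],"yaw",np.arctan2((b[0]-b[1])[1],(b[0]-b[1])[0]))
# rack
obs=[(ct,T3((362,343)),(80,0,110)),(ct,T3((347,543)),(-80,0,110)),(ct,T3((134,336)),(65,205,100)),(ct,T3((118,493)),(-65,205,100)),
 (cs,T4((490,341)),(-65,205,100)),(cs,T4((672,335)),(65,205,100)),(cs,T4((483,534)),(-80,0,110)),(cs,T4((737,522)),(80,0,110))]
def f(p):return np.concatenate([proj(c,place(p,[q]))[0]-u for c,u,q in obs])
r=least_squares(f,(550,-300,0),x_scale=(10,10,.1));print("rack",np.round(r.x,3),np.round(r.fun.reshape(-1,2),1))
fl=[ray(ct,T3(p),4) for p in((33,326),(13,508))];print("floor end",np.round(fl,1),np.linalg.norm(fl[0]-fl[1]),"yaw",np.arctan2(-(fl[1]-fl[0])[1],-(fl[1]-fl[0])[0]))
E
```

```text
tip [542.4842468  182.68326183 274.75070368] start [528.47049563 299.78714715 280.75462448] yaw 0.11910300191759353
base [[609.6 287.5  12. ]
 [454.9 267.4  12. ]
 [436.  394.   12. ]] [np.float64(155.96573577546303), np.float64(127.98610111268805)] yaw 0.1289382325665853
rack [ 5.50771e+02 -4.52978e+02 -1.16000e-01] [[ 5.6 -0.2]
 [ 4.5  0.3]
 [-6.1 -1.4]
 [-6.5  0.4]
 [-0.3 -3. ]
 [ 0.2 -3.8]
 [-1.   4.4]
 [ 0.8  3.7]]
floor end [[ 659.3 -201.     4. ]
 [ 504.4 -183.2    4. ]] 155.92554899882643 yaw -0.11455736777122749
```

```bash
python3 - <<'E'
from h import *
ct=grab("top");cs=grab("side")
obs=[(ct,T3((362,343)),(80,0,110)),(ct,T3((347,543)),(-80,0,110)),(ct,T3((134,336)),(65,-1,100)),(ct,T3((118,493)),(-65,-1,100)),
 (cs,T4((490,341)),(-65,-1,100)),(cs,T4((672,335)),(65,-1,100)),(cs,T4((483,534)),(-80,0,110)),(cs,T4((737,522)),(80,0,110))]
def f(p):return np.concatenate([proj(c,place(p[:3],[(q[0],p[3] if q[1]<0 else 0,q[2])]))[0]-u for c,u,q in obs])
r=least_squares(f,(550,-450,0,205),x_scale=(10,10,.1,10));print("rack",np.round(r.x,3),np.round(r.fun.reshape(-1,2),1))
p=r.x
im=[]
sc=(542.5+0.0,182.7,.124)  # tip
for c,(x,y,w,h) in((ct,(370,195,140,105)),(cs,(280,310,120,90)),(ct,(98,215,120,90)),(cs,(235,105,120,90))):
    a=c["img"][:,:,::-1].copy();k=400/w
    a=cv2.resize(np.ascontiguousarray(a[y:y+h,x:x+w]),(400,300),interpolation=cv2.INTER_CUBIC);a=cv2.convertScaleAbs(a,alpha=1.4)
    def L(P,col):
        q=(proj(c,P)-[x,y]+.5)*k;cv2.polylines(a,[np.int32(q)],False,col,1)
    R=lambda *v:place(p[:3],v)
    L(R((-80,0,4),(-80,0,110),(80,0,110),(80,0,4),(-80,0,4)),(0,0,255))
    L(R((-65,p[3],10),(-65,p[3],100),(65,p[3],100),(65,p[3],10)),(0,255,0))
    L(R((-80,0,4),(-80,p[3]+50,4)),(255,0,0));L(R((80,0,4),(80,p[3]+50,4)),(255,0,0))
    # scale: origin 139 behind tip along +y'
    o=place(sc,[(0,139,0)])[0];q=(o[0],o[1],sc[2]);Sx=lambda *v:place(q,v)
    L(Sx((0,-139,276),(0,-125,264),(0,-112,277),(0,-13,277)),(0,0,255));L(Sx((-13,-13,12),(-13,-13,375),(13,-13,375),(13,-13,12)),(0,255,0))
    im.append(a)
print("scale origin",o)
cv2.imwrite("pics/ov.png",np.vstack([np.hstack(im[:2]),np.hstack(im[2:])]))
E
```

```text
rack [ 5.52165e+02 -4.42059e+02 -1.14000e-01  1.80566e+02] [[ 0.7 -0.8]
 [-0.3 -0.4]
 [-0.3 -0.6]
 [-0.5  1.2]
 [-0.1  1. ]
 [ 0.8  0. ]
 [-1.2  0.2]
 [ 0.  -0.5]]
scale origin [525.30813618 320.63273657   0.        ]
```

View pics/ov.png

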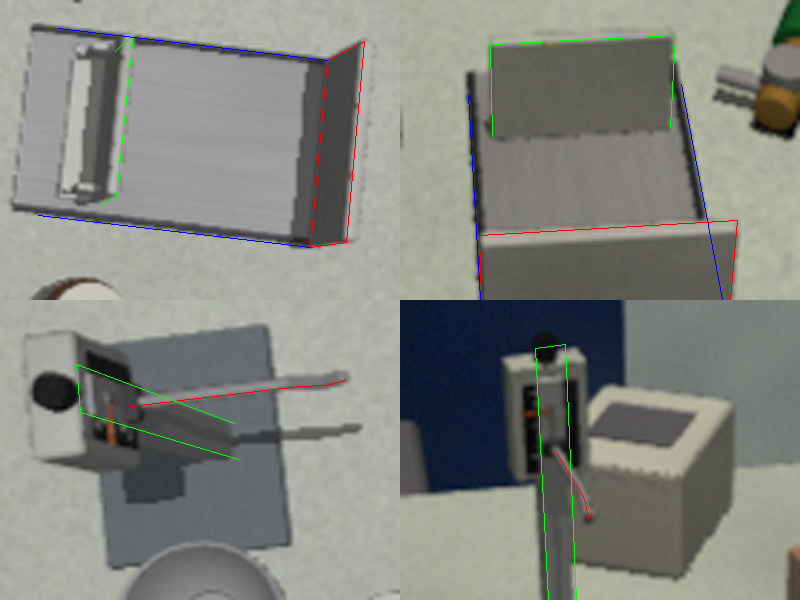

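Rack: origin (552,-442), yaw -0.114, stop at 181 mm. Scale: yaw about 0.125, hook tip (542,183). Candidates are blue kits at top px (275,204) = kit_b by width, and (277,288) = kit_a; red at (346,335) is not meant, and the blue board at the right edge isn't a kit. kit_a goes first. I'll check the fit in a crop and plan the approach.

```bash
cat >> h.py <<'E'
KIT={'a':130,'b':110}
RACK=(552.2,-442.1,-.114);SEAT=(540.7,196.6,.124)
def measure(k,ut,us=None,pose=None):
    ct=grab("top");cs=grab("side");v=[]
    for c,u in((ct,ut),(cs,us)):
        if u is not None:
            b=blue(c["img"],u,60)
            if b is not None:v.append((c,b))
    g=ray(ct,v[0][1].mean(0),75)
    return fitkit(v,KIT[k],pose or (g[0],g[1],0)),ct,cs
def overlay(c,pose,W,win,z0=0):
    x,y,w,h=win;k=400/w
    a=cv2.convertScaleAbs(cv2.resize(np.ascontiguousarray(c["img"][y:y+h,x:x+w,::-1]),(400,300),interpolation=cv2.INTER_CUBIC),alpha=1.4)
    for P,col in(([(-W/2,-20,80),(W/2,-20,80),(W/2,20,80),(-W/2,20,80),(-W/2,-20,80)],(0,255,0)),([(-W/2,-20,0),(W/2,-20,0),(W/2,20,0),(-W/2,20,0),(-W/2,-20,0)],(0,0,255)),([(-28,0,80),(-28,0,129),(-20,0,142),(20,0,142),(28,0,129),(28,0,80)],(0,255,255))):
        cv2.polylines(a,[np.int32((proj(c,place(pose,np.array(P)+[0,0,z0]))-[x,y]+.5)*k)],False,col,1)
    return a
def go(xyz,yaw=None):
    """tool-axis delta (cm), twist (deg) from the measured pose"""
    s=sense();p=s["tcp_pos"];w=s["eef_rot"][2]
    d=np.array(xyz)-p;tx=np.array([np.cos(w),np.sin(w),0]);ty=np.array([np.sin(w),-np.cos(w),0])
    t=0 if yaw is None else -np.degrees((yaw-w+np.pi)%(2*np.pi)-np.pi)
    print("t",round(s["t"],2),"tcp",np.round(p,1),"yaw",round(w,3),"F",np.round(s["ft_force"],1),"g",round(s["gripper_width"],3),"\n d cm",np.round([d@tx/10,d@ty/10,-d[2]/10],2),"twist",round(t,1))
E
python3 - <<'E'
from h import *
(p,e),ct,cs=measure('a',(277,288),(270,266));print(p,e)
q,_=fitkit([(cs,blue(cs["img"],(336,258))),(ct,blue(ct["img"],(275,204)))],110,(644,53,-.06))
cv2.imwrite("pics/k.png",np.vstack([np.hstack([overlay(ct,p,130,(230,245,100,75)),overlay(cs,p,130,(220,215,100,75))]),np.hstack([overlay(ct,q,110,(225,165,100,75)),overlay(cs,q,110,(290,210,100,75))])]))
go((451.5,47,242),np.pi/2+.1)
E
```

```text
[4.51346869e+02 4.70400427e+01 1.00758136e-01] 0.11665838181890098
t 1.7 tcp [168.1 653.7 242.3] yaw 2.89 F [0.2 0.1 0.5] g 1.001 
 d cm [-4.256e+01 -5.170e+01  3.000e-02] twist 69.8
```

View pics/k.png

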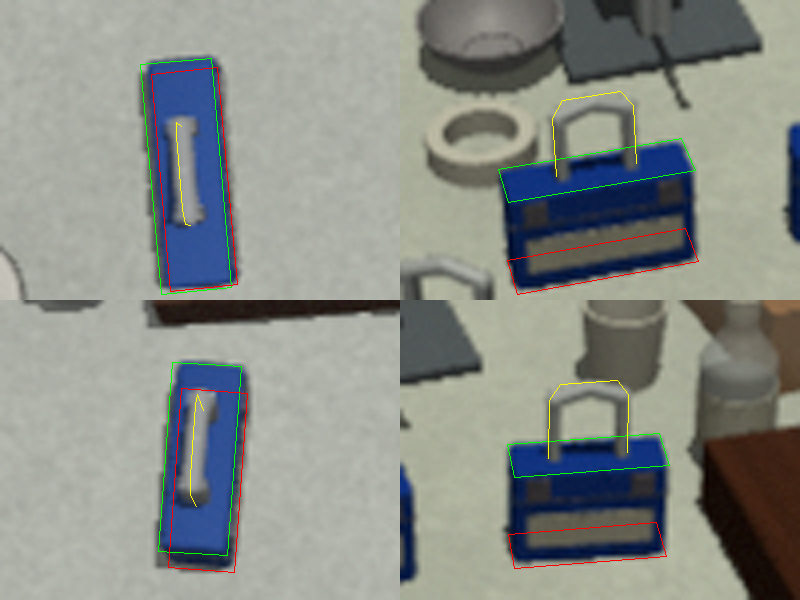

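Emit:
move_arm --moves '[[8.5, [0, 0, 0], 10], [8.5, [0, 0, 0], 10], [8.5, [0, 0, 0], 10], [8.5, [0, 0, 0], 10], [8.5, [0, 0, 0], 10], [8.5, [0, 0, 0], 10], [8.5, [0, 0, 0], 10], [8.5, [0, 0, 0], 0]]'

```text
t: 2.7
tcp_pos: [168.1, 653.7, 242.3]
eef_rot: [3.142, -0.0, 1.67]
ft_force: [0.1, -0.5, 0.5]
gripper_width: 0.992
```

Overlay rows show kit_a (top) and kit_b (bottom); the fits agree to about 1–2 px, with the handle in the top view about 2–3 mm further towards -y. Moving over kit_a.

Emit:
move_arm --moves '[[8.5, [-5.8, 2.0, 0], 0], [8.5, [-5.8, 2.0, 0], 0], [8.5, [-5.8, 2.0, 0], 0], [8.5, [-5.8, 2.0, 0], 0], [8.5, [-5.8, 2.0, 0], 0], [8.5, [-5.8, 2.0, 0], 0], [8.5, [-5.8, 2.0, 0], 0], [8.5, [-5.8, 2.0, 0], 0], [8.5, [-5.8, 2.0, 0], 0], [8.5, [-5.8, 2.0, 0], 0]]'

```text
t: 3.95
tcp_pos: [424.1, 94.0, 242.9]
eef_rot: [3.14, 0.0, 1.671]
ft_force: [0.9, 0.3, 0.3]
gripper_width: 0.998
```

Emit:
move_arm --moves '[[8.5, [-2.7, 1.0, 0], 0], [8.5, [-2.7, 1.1, 0], 0], [8.5, [0, 0, 0], 0], [8.5, [0, 0, 0], 0]]'

```text
t: 4.45
tcp_pos: [449.3, 44.7, 242.3]
eef_rot: [-3.141, -0.001, 1.669]
ft_force: [-0.0, -0.6, -0.2]
gripper_width: 0.997
```

```bash
python3 - <<'E'
from h import *
go((451,45,97),np.pi/2+.1)
c=grab("top");b=blue(c["img"],(277,288));d=grab("side");bs=blue(d["img"],(270,266))
print(bs.mean(0) if bs is not None else 0,len(bs))
E
```

```text
t 4.45 tcp [449.3  44.7 242.3] yaw 1.669 F [-0.  -0.6 -0.2] g 0.997 
 d cm [ 0.02  0.17 14.53] twist -0.1
[268.57767 266.26035] 895
```

Emit:
move_arm --moves '[[8.5, [0, 0.2, 4.0], 0], [8.5, [0, 0, 4.0], 0], [8.5, [0, 0, 3.5], 0], [8.5, [0, 0, 2.0], 0], [8.5, [0, 0, 1.0], 0], [8.5, [0, 0, 0], 0], [5.0, [0, 0, 0], 0], [5.0, [0, 0, 0], 0], [5.0, [0, 0, 0], 0], [5.0, [0, 0, 0], 0]]' --newtons 40

```text
t: 5.8
tcp_pos: [452.4, 44.3, 99.0]
eef_rot: [3.14, 0.0, 1.668]
ft_force: [-3.2, 0.7, 5.7]
gripper_width: 0.663
```

Emit:
move_arm --moves '[[5.0, [0, 0, 0], 0], [5.0, [0, 0, 0], 0], [5.0, [0, 0, -0.5], 0], [5.0, [0, 0, -1.0], 0], [5.0, [0, 0, -1.5], 0], [5.0, [0, 0, -2.0], 0], [5.0, [0, 0, 0], 0], [5.0, [0, 0, 0], 0], [5.0, [0, 0, 0], 0]]'

```text
t: 6.92
tcp_pos: [450.9, 44.4, 146.3]
eef_rot: [-3.14, -0.0, 1.668]
ft_force: [0.0, 0.1, -3.8]
gripper_width: 0.666
```

```bash
python3 - <<'E'
from h import *
f=[]
for i in range(2):
    c=grab("side" if i else "top");f.append(sense()["ft_force"])
print(np.mean(f,0));go((451,45,147))
E
```

```text
[-0.41980755 -0.1344236  -4.11528464]
t 7.03 tcp [451.1  44.4 146.5] yaw 1.668 F [-0.4 -0.3 -3.8] g 0.663 
 d cm [ 0.06 -0.   -0.05] twist 0
```

Emit:
move_arm --moves '[[5.0, [0, 0, -1.5], 0], [5.0, [0, 0, -3.0], 0], [5.0, [0, 0, -3.0], 0], [5.0, [0.5, 0.5, -2.5], -1.5], [5.0, [1.5, 1.5, -1.2], 0], [5.0, [2.2, 2.5, 0], 0], [5.0, [2.2, 2.5, 0], 0], [5.0, [1.8, 2.2, 0], 0], [5.0, [0.8, 1.0, 0], 0], [5.0, [0.3, 0.3, 0], 0]]'

```text
t: 8.28
tcp_pos: [544.6, 149.6, 259.6]
eef_rot: [-3.141, 0.0, 1.695]
ft_force: [0.3, -0.5, -4.1]
gripper_width: 0.671
```

Emit:
move_arm --moves '[[5.0, [0, 0, 0], 0], [5.0, [0, 0, 0], 0], [5.0, [0, 0, 0], 0]]'

```text
t: 8.65
tcp_pos: [544.3, 149.0, 259.4]
eef_rot: [-3.142, 0.0, 1.694]
ft_force: [0.5, 0.5, -4.4]
gripper_width: 0.665
```

```bash
python3 - <<'E'
from h import *
go((546.9,147,258.5),1.695)
ct=grab("top");cs=grab("side")
f=lambda c,x,y:cv2.convertScaleAbs(cv2.resize(np.ascontiguousarray(c["img"][y:y+90,x:x+120,::-1]),(400,300),interpolation=cv2.INTER_CUBIC),alpha=1.4)
cv2.imwrite("pics/h1.png",np.hstack([f(ct,130,190),f(cs,235,130)]))
E
```

```text
t 8.65 tcp [544.3 149.  259.4] yaw 1.694 F [ 0.5  0.5 -4.4] g 0.665 
 d cm [-0.23  0.24  0.09] twist -0.1
```

View pics/h1.png

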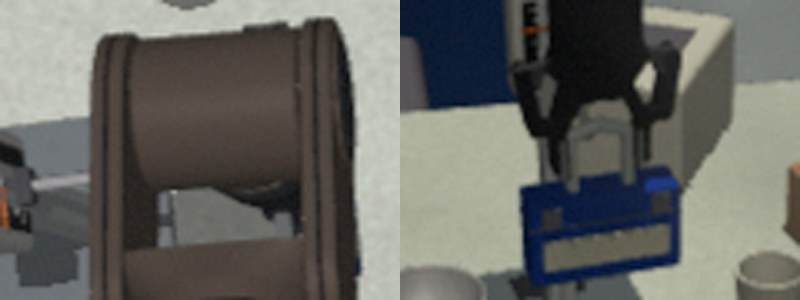

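```bash
python3 - <<'E'
from h import *
cs=grab("side")
for P in((544.3,149,292),(544.3,149,304),(542.5,182.7,275),(540.7,196.6,264),(544.3-28,149,270),(544.3+28,149,270)):
    print(P,np.round((proj(cs,[P])[0]-[235,130]+.5)*3.333+[400,0]))
E
```

```text
(544.3, 149, 292) [600. 131.]
(544.3, 149, 304) [600. 118.]
(542.5, 182.7, 275) [593. 131.]
(540.7, 196.6, 264) [589. 136.]
(516.3, 149, 270) [567. 158.]
(572.3, 149, 270) [634. 152.]
```

Emit:
move_arm --moves '[[5.0, [0, 0.2, -0.3], 0], [5.0, [0.5, 0, 0], 0], [5.0, [0.8, 0, 0], 0], [5.0, [0.8, 0, 0], 0], [5.0, [0.8, 0, 0], 0], [5.0, [0.8, 0, 0], 0], [5.0, [0.7, 0, 0], 0], [5.0, [0.4, 0, 0], 0], [5.0, [0, 0, 0], 0], [5.0, [0, 0, 0], 0]]'

```text
t: 10.05
tcp_pos: [540.7, 197.2, 262.3]
eef_rot: [-3.142, 0.0, 1.694]
ft_force: [-0.8, -1.0, -3.8]
gripper_width: 0.664
```

```bash
python3 - <<'E'
from h import *
go((540.7,196.6,231.5),1.695)
cs=grab("side");ct=grab("top")
f=lambda c,x,y:cv2.convertScaleAbs(cv2.resize(np.ascontiguousarray(c["img"][y:y+90,x:x+120,::-1]),(600,450),interpolation=cv2.INTER_CUBIC),alpha=1.4)
cv2.imwrite("pics/h2.png",f(cs,235,110))
E
```

```text
t 10.05 tcp [540.7 197.2 262.3] yaw 1.694 F [-0.8 -1.  -3.8] g 0.664 
 d cm [-0.06 -0.    3.08] twist -0.0
```

View pics/h2.png

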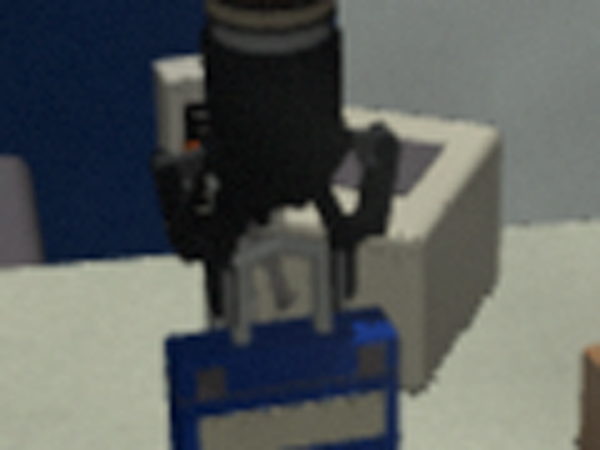

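The picture shows the hook tip (tile px 285,290) through the handle opening, below the arch. Lowering.

Emit:
move_arm --moves '[[5.0, [0, 0, 1.0], 0], [5.0, [0, 0, 1.0], 0], [5.0, [0, 0, 1.0], 0], [5.0, [0, 0, 0.5], 0], [5.0, [0, 0, 0.5], 0], [5.0, [0, 0, 0], 0], [5.0, [0, 0, 0], 0], [5.0, [0, 0, 0], 0]]'

```text
t: 11.15
tcp_pos: [540.8, 197.5, 222.8]
eef_rot: [3.141, -0.0, 1.694]
ft_force: [-0.4, 0.8, -2.0]
gripper_width: 0.661
```

Emit:
move_arm --moves '[[5.0, [0, 0, 0.5], 0], [5.0, [0, 0, 0.3], 0], [5.0, [0, 0, 0], 0], [5.0, [0, 0, 0], 0], [5.0, [0, 0, 0], 0]]'

```text
t: 11.78
tcp_pos: [541.0, 197.5, 214.7]
eef_rot: [3.14, -0.0, 1.694]
ft_force: [1.4, 2.3, -0.4]
gripper_width: 0.667
```

Emit:
move_arm --moves '[[5.0, [0.3, 0, 0], 0], [5.0, [0.3, 0, 0], 0], [5.0, [0, 0, 0], 0], [5.0, [0, 0, 0], 0], [5.0, [0, 0, 0], 0], [5.0, [0, 0, 0], 0]]'

```text
t: 12.52
tcp_pos: [540.7, 199.3, 214.2]
eef_rot: [-3.141, 0.009, 1.694]
ft_force: [3.5, -10.3, -0.2]
gripper_width: 0.665
```

```bash
python3 - <<'E'
from h import *
go((540.7,196.6,231.5),1.695)
f=[]
for i in range(4): grab("side");f.append(sense()["ft_force"])
print(np.mean(f,0),sense()["wrist_torque"])
E
```

```text
t 12.53 tcp [540.7 199.3 214.2] yaw 1.694 F [  3.5 -10.3  -0.2] g 0.665 
 d cm [-0.27 -0.03 -1.73] twist -0.1
[  2.86665174 -10.61938459  -0.98159817] [-1.37902951 -0.38828054 -0.00791279]
```

Emit:
move_arm --moves '[[5.0, [-0.25, 0, 0], 0], [5.0, [-0.25, 0, 0], 0], [5.0, [0, 0, 0], 0], [5.0, [0, 0, 0], 0], [5.0, [0, 0, 0], 0], [5.0, [0, 0, 0], 0]]'

```text
t: 13.48
tcp_pos: [540.6, 198.3, 214.3]
eef_rot: [3.141, 0.0, 1.694]
ft_force: [3.0, -0.5, 0.2]
gripper_width: 0.663
```

```bash
python3 - <<'E'
from h import *
go((540.7,196.6,231.5),1.695)
f=[]
for i in range(4): grab("side");f.append(sense()["ft_force"])
print(np.mean(f,0),sense()["wrist_torque"])
E
```

```text
t 13.47 tcp [540.6 198.3 214.3] yaw 1.694 F [ 3.  -0.5  0.2] g 0.663 
 d cm [-0.17 -0.01 -1.72] twist -0.0
[ 2.31734433 -1.31922604 -0.69348882] [-0.08125972 -0.2847613   0.02790812]
```

Emit:
move_arm --moves '[[5.0, [0, 0, 0.3], 0], [5.0, [0, 0, 0], 0], [6.5, [0, 0, 0], 0], [8.5, [0, 0, 0], 0], [8.5, [0, 0, 0], 0], [8.5, [0, 0, 0], 0], [8.5, [0, 0, -0.5], 0], [8.5, [0, 0, -1.5], 0], [8.5, [0, 0, -3], 0], [8.5, [0, 0, -3], 0]]'

```text
t: 14.92
tcp_pos: [540.6, 198.4, 293.4]
eef_rot: [3.141, -0.0, 1.694]
ft_force: [0.4, -0.4, -0.2]
gripper_width: 0.994
```

Emit:
move_arm --moves '[[8.5, [0, 0, -2], 0], [8.5, [-3, 0, 0], 0], [8.5, [-5, 0, 0], 0], [8.5, [-5, 0, 0], 0], [8.5, [-3, 0, 0], 0], [8.5, [0, 0, 0], 0], [8.5, [0, 0, 0], 0], [8.5, [0, 0, 0], 0], [8.5, [0, 0, 0], 0], [8.5, [0, 0, 0], 0]]'

```text
t: 16.18
tcp_pos: [560.1, 40.2, 311.3]
eef_rot: [-3.142, -0.0, 1.695]
ft_force: [0.2, 0.5, 0.0]
gripper_width: 0.996
```

```bash
python3 - <<'E'
from h import *
go((540.7,196.6,231.5),1.695)
cs=grab("side");ct=grab("top")
f=lambda c,x,y:cv2.convertScaleAbs(cv2.resize(np.ascontiguousarray(c["img"][y:y+120,x:x+100,::-1]),(400,480),interpolation=cv2.INTER_CUBIC),alpha=1.4)
cv2.imwrite("pics/h3.png",np.hstack([f(cs,235,110),f(ct,120,190)]))
b=blue(cs["img"],(290,205));print(len(b),b.mean(0))
E
```

```text
t 16.18 tcp [560.1  40.2 311.3] yaw 1.695 F [0.2 0.5 0. ] g 0.996 
 d cm [1.576e+01 1.000e-02 7.980e+00] twist 0.0
819 [291.01587 201.71184]
```

View pics/h3.png

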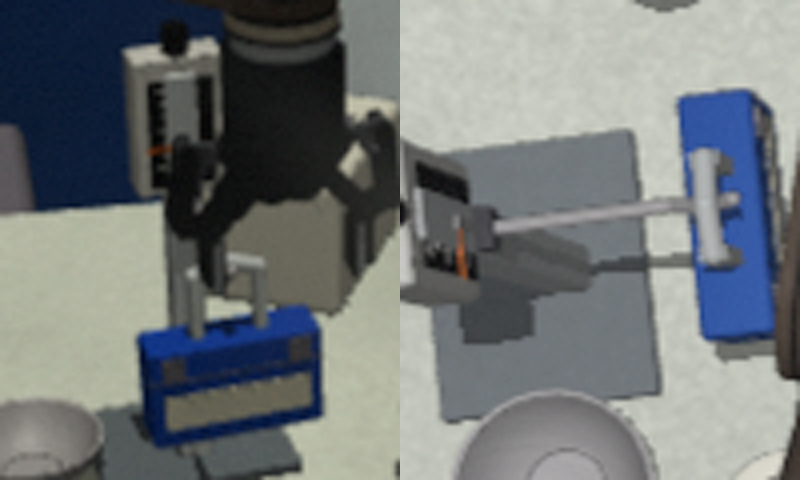

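kit_a hangs on the hook, with the handle on the bar near tile px (715,205) in the top view. Waiting and watching for stillness.

Emit:
move_arm --moves '[[8.5, [0, 0, 0], 0], [8.5, [0, 0, 0], 0], [8.5, [0, 0, 0], 0], [8.5, [0, 0, 0], 0], [8.5, [0, 0, 0], 0], [8.5, [0, 0, 0], 0], [8.5, [0, 0, 0], 0], [8.5, [0, 0, 0], 0], [8.5, [0, 0, 0], 0], [8.5, [0, 0, 0], 0]]'

```text
t: 17.52
tcp_pos: [560.2, 39.6, 311.3]
eef_rot: [3.142, 0.0, 1.694]
ft_force: [-0.4, -0.1, 0.2]
gripper_width: 0.998
```

```bash
python3 - <<'E'
from h import *
for i in range(10):
    cs=grab("side");b=blue(cs["img"],(290,205));print(len(b),b.mean(0),end=" ")
ct=grab("top");bt=blue(ct["img"],(300,240),70);print(len(bt),bt.mean(0))
E
```

```text
818 [291.06113 201.64058] 818 [291.03302 201.6687 ] 820 [291.05975 201.68414] 821 [291.028   201.67844] 819 [291.05615 201.66301] 820 [291.08414 201.66829] 820 [291.07074 201.68658] 818 [291.07703 201.62958] 822 [291.0438  201.71046] 819 [291.02686 201.6862 ] 103 [290.3398  182.12622]
```

Emit:
move_arm --moves '[[8.5, [0, 0, 0], 0], [8.5, [0, 0, 0], 0], [8.5, [0, 0, 0], 0], [8.5, [0, 0, 0], 0], [8.5, [0, 0, 0], 0], [8.5, [0, 0, 0], 0], [8.5, [0, 0, 0], 0], [8.5, [0, 0, 0], 0], [8.5, [0, 0, 0], 0], [8.5, [0, 0, 0], 0]]'

```text
t: 19.32
tcp_pos: [560.2, 39.6, 311.3]
eef_rot: [3.142, 0.0, 1.694]
ft_force: [0.8, -0.1, 0.3]
gripper_width: 0.994
```

```bash
python3 - <<'E'
from h import *
for i in range(10):
    cs=grab("side");b=blue(cs["img"],(290,205));print(len(b),b.mean(0),end=" ")
ct=grab("top");bt=blue(ct["img"],(305,240),45);bt=blue(ct["img"],(305,240),60)
m=[len(bt),bt.mean(0)];print(m)
for z in range(80,150,5):
    p,e=fitkit([(cs,b)],130,(540,197,.12),z0=z);print(z,np.round(p,3),round(e,3))
E
```

```text
821 [291.14008 201.65895] 822 [291.04623 201.69221] 819 [291.0171  201.71306] 819 [291.011   201.65813] 819 [291.06473 201.6862 ] 820 [290.9683  201.67561] 821 [291.0134  201.68332] 824 [291.09708 201.7051 ] 820 [291.00488 201.68414] 818 [290.99023 201.67848] [94, array([290.65958, 182.42554], dtype=float32)]
80 [5.47600e+02 2.54408e+02 1.76000e-01] 0.026
85 [5.46394e+02 2.46011e+02 1.72000e-01] 0.02
90 [5.45398e+02 2.37467e+02 1.71000e-01] 0.019
95 [5.44425e+02 2.29051e+02 1.64000e-01] 0.021
100 [5.43264e+02 2.20696e+02 1.57000e-01] 0.026
105 [5.42514e+02 2.12440e+02 1.46000e-01] 0.036
110 [5.41561e+02 2.05176e+02 1.77000e-01] 0.046
115 [5.40942e+02 1.97371e+02 1.77000e-01] 0.057
120 [5.40364e+02 1.88169e+02 2.38000e-01] 0.067
125 [5.39795e+02 1.79944e+02 2.51000e-01] 0.077
130 [5.39224e+02 1.71789e+02 2.62000e-01] 0.088
135 [5.38665e+02 1.63631e+02 2.73000e-01] 0.098
140 [5.38098e+02 1.55465e+02 2.84000e-01] 0.107
145 [5.37573e+02 1.47308e+02 2.96000e-01] 0.117
```

kit_a was still for over 3 s. Regrasp and unhook.

Emit:
move_arm --moves '[[8.5, [3, 0, 0], 0], [8.5, [5, 0, 0], 0], [8.5, [5, 0, 0], 0], [8.5, [2.8, 0, 0], 0], [8.5, [0, 0, 2.5], 0], [8.5, [0, 0, 3.0], 0], [8.5, [0, 0, 2.5], 0], [8.5, [0, 0, 1.5], 0], [8.5, [0, 0, 0.5], 0], [8.5, [0, 0, 0], 0]]'

```text
t: 21.12
tcp_pos: [541.1, 196.4, 211.8]
eef_rot: [3.141, -0.0, 1.694]
ft_force: [0.4, 0.1, -0.2]
gripper_width: 0.993
```

```bash
python3 - <<'E'
from h import *
go((540.6,198.4,210),1.695)
E
```

```text
t 21.12 tcp [541.1 196.4 211.8] yaw 1.694 F [ 0.4  0.1 -0.2] g 0.993 
 d cm [ 0.21 -0.02  0.18] twist -0.0
```

Emit:
move_arm --moves '[[8.5, [0.2, 0, 0.1], 0], [6.5, [0, 0, 0], 0], [5.0, [0, 0, 0], 0], [5.0, [0, 0, 0], 0], [5.0, [0, 0, 0], 0], [5.0, [0, 0, 0], 0], [5.0, [0, 0, -0.5], 0], [5.0, [0, 0, -1.0], 0], [5.0, [0, 0, -1.5], 0], [5.0, [0, 0, -1.5], 0]]'

```text
t: 22.38
tcp_pos: [539.6, 198.0, 255.5]
eef_rot: [-3.139, 0.001, 1.694]
ft_force: [0.5, -0.3, -4.0]
gripper_width: 0.667
```

Emit:
move_arm --moves '[[5.0, [0, 0, -0.7], 0], [5.0, [0, 0, 0], 0], [5.0, [0, 0, 0], 0], [5.0, [0, 0, 0], 0]]'

```text
t: 22.88
tcp_pos: [540.1, 198.2, 261.4]
eef_rot: [-3.14, 0.0, 1.694]
ft_force: [-0.0, 0.5, -5.0]
gripper_width: 0.67
```

```bash
python3 - <<'E'
from h import *
go((540.6,198.4,262),1.695)
cs=grab("side")
a=cv2.convertScaleAbs(cv2.resize(np.ascontiguousarray(cs["img"][110:200,235:355,::-1]),(600,450),interpolation=cv2.INTER_CUBIC),alpha=1.4)
cv2.imwrite("pics/h4.png",a)
E
```

```text
t 22.88 tcp [540.1 198.2 261.4] yaw 1.694 F [-0.   0.5 -5. ] g 0.67 
 d cm [ 0.01  0.05 -0.06] twist -0.0
```

View pics/h4.png

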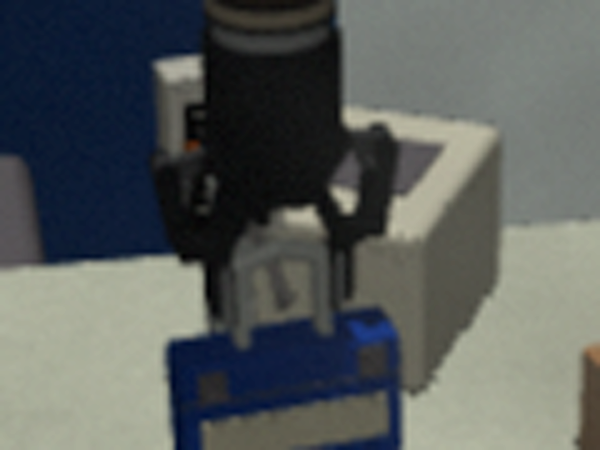

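Same as before, hook free. Back out and carry to above the rack.

Emit:
move_arm --moves '[[5.0, [-1, 0, 0], 0], [5.0, [-2, 0, 0], 0], [5.0, [-2.5, 0, 0], 0], [5.0, [-3, -0.1, 0], 0], [5.0, [-4.5, -0.5, 0], 0], [5.0, [-4.5, -0.5, 0], 0], [5.0, [-4.5, -0.5, 0], 0], [5.0, [-4.5, -0.5, 0], 0], [5.0, [-4.5, -0.5, 0], 0], [5.0, [-4.5, -0.5, 0], 0]]'

```text
t: 24.18
tcp_pos: [552.7, -160.7, 262.5]
eef_rot: [3.141, 0.001, 1.693]
ft_force: [0.7, 1.0, -3.7]
gripper_width: 0.667
```

Emit:
move_arm --moves '[[5.0, [-4.5, -0.5, 0], 0], [5.0, [-4.5, -0.5, 0], 0], [5.0, [-4.5, -0.5, 0], 0], [5.0, [-4.5, -0.5, 0], 0], [5.0, [-3.5, -0.5, 0], 5], [5.0, [-2, -0.3, 0], 5], [5.0, [-1, 0, 0], 3.6], [5.0, [0, 0, 0], 0], [5.0, [0, 0, 0], 0], [5.0, [0, 0, 0], 0]]'

```text
t: 25.42
tcp_pos: [552.3, -403.9, 262.4]
eef_rot: [-3.142, -0.0, 1.458]
ft_force: [0.6, -0.2, -4.2]
gripper_width: 0.663
```

```bash
python3 - <<'E'
from h import *
t=place(RACK,[(0,23,0)])[0];print(t)
go((t[0],t[1],130),np.pi/2+RACK[2])
for i in range(2):
    ct=grab("top");cs=grab("side")
for n,u in((ct,(275,204)),(cs,(336,258))):
    b=blue(n["img"],u,40);print("kit_b px",len(b),b.mean(0)) if b is not None else print("none")
E
```

```text
[ 554.81632444 -419.24929221    0.        ]
t 25.43 tcp [ 552.3 -403.9  262.4] yaw 1.458 F [ 0.6 -0.2 -4.2] g 0.663 
 d cm [-1.5   0.43 13.24] twist 0.1
kit_b px 614 [288.3567  204.85016]
kit_b px 3 [357.66666 278.66666]
```

Emit:
move_arm --moves '[[5.0, [-0.6, 0.2, 0], 0], [5.0, [-0.6, 0.2, 1], 0], [5.0, [0, 0, 3], 0], [5.0, [0, 0, 3], 0], [5.0, [0, 0, 3], 0], [5.0, [0, 0, 2.5], 0], [5.0, [0, 0, 1.5], 0], [5.0, [0, 0, 0], 0], [5.0, [0, 0, 0], 0], [5.0, [0, 0, 0], 0]]'

```text
t: 26.88
tcp_pos: [555.7, -417.4, 124.2]
eef_rot: [3.139, 0.002, 1.457]
ft_force: [-0.3, -0.6, -4.4]
gripper_width: 0.667
```

```bash
python3 - <<'E'
from h import *
t=place(RACK,[(0,23,0)])[0]
go((t[0],t[1],101.5),np.pi/2+RACK[2])
ct=grab("top");cs=grab("side")
q=proj(ct,[(t[0],t[1],80)])[0];r=proj(cs,[(t[0],t[1],80)])[0];print(q,r)
f=lambda c,u:cv2.convertScaleAbs(cv2.resize(np.ascontiguousarray(c["img"][int(u[1])-50:int(u[1])+55,int(u[0])-70:int(u[0])+70,::-1]),(400,300),interpolation=cv2.INTER_CUBIC),alpha=1.4)
cv2.imwrite("pics/r1.png",np.hstack([f(ct,q),f(cs,r)]))
E
```

```text
t 26.88 tcp [ 555.7 -417.4  124.2] yaw 1.457 F [-0.3 -0.6 -4.4] g 0.667 
 d cm [-0.19 -0.07  2.27] twist 0.0
[480.19082451 243.98651259] [340.90415206 379.35036398]
```

View pics/r1.png

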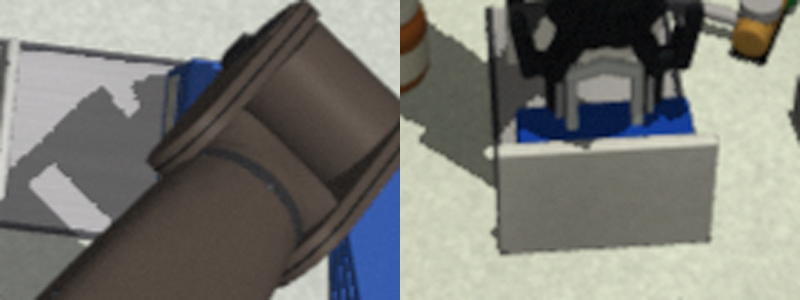

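Side tile: kit_a (518–695) is centred on the wall (497–717) and held behind it. Lowering.

Emit:
move_arm --moves '[[5.0, [0, -0.1, 0.8], 0], [5.0, [0, 0, 0.8], 0], [5.0, [0, 0, 0.3], 0], [5.0, [0, 0, 0.2], 0], [5.0, [0, 0, 0], 0], [5.0, [0, 0, 0], 0], [5.0, [0, 0, 0.1], 0], [5.0, [0, 0, 0], 0], [5.0, [0, 0, 0], 0]]'

```text
t: 28.1
tcp_pos: [555.3, -418.2, 105.4]
eef_rot: [3.139, 0.004, 1.458]
ft_force: [-0.8, 1.7, 10.4]
gripper_width: 0.666
```

Emit:
move_arm --moves '[[5.0, [0, 0, -0.25], 0], [5.0, [0, 0, 0], 0], [6.5, [0, 0, 0], 0], [8.5, [0, 0, 0], 0], [8.5, [0, 0, 0], 0], [8.5, [0, 0, 0], 0], [8.5, [0, 0, -1], 0], [8.5, [0, 0, -3], 0], [8.5, [0, 0, -4], 0], [8.5, [0, 0, -4], 0]]'

```text
t: 29.35
tcp_pos: [554.0, -416.6, 224.7]
eef_rot: [3.141, 0.0, 1.457]
ft_force: [1.2, -1.3, -0.3]
gripper_width: 0.996
```

Emit:
move_arm --moves '[[8.5, [0, 0, -3], 0], [8.5, [4, 0, 0], 0], [8.5, [6, 0, 0], 0], [8.5, [6, 0, 0], 0], [8.5, [6, 0, 0], 0], [8.5, [4, 0, 0], 0], [8.5, [0, 0, 0], 0], [8.5, [0, 0, 0], 0]]'

```text
t: 30.35
tcp_pos: [583.7, -158.7, 253.5]
eef_rot: [3.141, 0.001, 1.457]
ft_force: [0.5, -0.1, 0.5]
gripper_width: 0.993
```

```bash
python3 - <<'E'
from h import *
ct=grab("top");cs=grab("side");go((0,0,0))
t=place(RACK,[(0,23,4)])[0];u=proj(ct,[t+[0,0,76]])[0];w=proj(cs,[t+[0,0,76]])[0]
bt=blue(ct["img"],u,40);bs=blue(cs["img"],w,40);print(len(bt),bt.min(0),bt.max(0),len(bs))
p,e=fitkit([(ct,bt)],130,(t[0],t[1],-.11),z0=4);print("a top-fit",p,e)
R=np.array([[np.cos(RACK[2]),np.sin(RACK[2])],[-np.sin(RACK[2]),np.cos(RACK[2])]]);print("rack-local",R@(p[:2]-RACK[:2]),p[2]-RACK[2])
bt=blue(ct["img"],(288,205),40);bs=blue(cs["img"],(345,262),40);print(len(bt),bt.mean(0),len(bs),bs.mean(0))
g=ray(ct,bt.mean(0),75)
q,e=fitkit([(ct,bt),(cs,bs)],110,(g[0],g[1],-.06));print("b",q,e);print(fitkit([(ct,bt)],110,(g[0],g[1],-.06)))
cv2.imwrite("pics/r2.png",np.vstack([np.hstack([overlay(ct,p,130,(390,190,140,105),4),overlay(cs,p,130,(280,310,120,90),4)]),np.hstack([overlay(ct,q,110,(230,165,100,75)),overlay(cs,q,110,(290,210,100,75))])]))
E
```

```text
t 30.45 tcp [ 583.5 -159.5  253.2] yaw 1.455 F [-0.6 -0.6  0. ] g 0.994 
 d cm [  9.13 -59.8   25.32] twist 0
942 [462. 215.] [490. 273.] 107
a top-fit [ 5.57130653e+02 -4.18658589e+02 -1.38623068e-01] 0.08715914122895685
rack-local [ 2.23211205 23.85013143] -0.02462306798386836
615 [288.3626 204.8748] 729 [339.7476  263.33472]
b [ 6.49629256e+02  2.25245526e+01 -1.05027515e-01] 0.15293893931296965
(array([ 6.51220157e+02,  2.25675808e+01, -9.51778378e-02]), np.float64(0.07993657391570352))
```

View pics/r2.png

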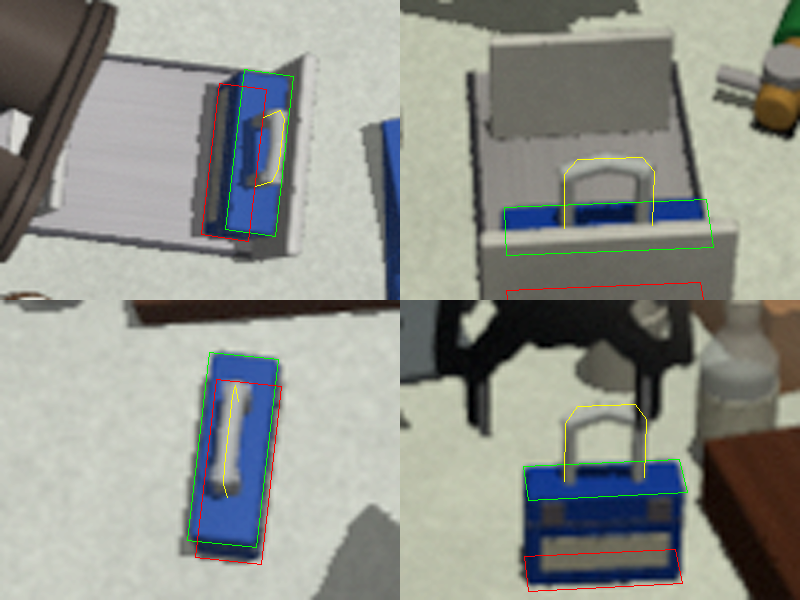

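Top row: kit_a stands in the rack (rack-local about (0–2, 24)). Bottom row: kit_b was knocked aside, now at about (649,22), yaw -0.10. Going to it.

Emit:
move_arm --moves '[[8.5, [3, 0.7, 0], -0.9], [8.5, [5, 1.2, 0.3], 0], [8.5, [5, 1.2, 0.3], 0], [8.5, [4, 0.9, 0.3], 0], [8.5, [1.8, 0.4, 0.2], 0], [8.5, [0, 0, 0], 0], [8.5, [0, 0, 0], 0], [8.5, [0, 0, 0], 0]]'

```text
t: 31.45
tcp_pos: [646.1, 22.8, 242.0]
eef_rot: [3.141, 0.0, 1.471]
ft_force: [0.3, -0.7, -0.2]
gripper_width: 0.995
```

```bash
python3 - <<'E'
from h import *
go((649,22,97),np.pi/2-.10)
cs=grab("side");b=blue(cs["img"],(340,263),40);print(len(b),b.mean(0))
E
```

```text
t 31.45 tcp [646.1  22.8 242. ] yaw 1.471 F [ 0.3 -0.7 -0.2] g 0.995 
 d cm [-0.05  0.3  14.5 ] twist -0.0
727 [339.66574 263.40854]
```

Emit:
move_arm --moves '[[8.5, [0, 0.3, 4.0], 0], [8.5, [0, 0, 4.0], 0], [8.5, [0, 0, 3.5], 0], [8.5, [0, 0, 2.0], 0], [8.5, [0, 0, 1.0], 0], [8.5, [0, 0, 0], 0], [5.0, [0, 0, 0], 0], [5.0, [0, 0, 0], 0], [5.0, [0, 0, 0], 0], [5.0, [0, 0, 0], 0]]'

```text
t: 32.75
tcp_pos: [650.4, 24.0, 99.2]
eef_rot: [3.138, 0.0, 1.473]
ft_force: [-1.2, -0.8, 6.3]
gripper_width: 0.662
```

Emit:
move_arm --moves '[[5.0, [0, 0, 0], 0], [5.0, [0, 0, 0], 0], [5.0, [0, 0, -0.5], 0], [5.0, [0, 0, -1.5], 0], [5.0, [0, 0, -3.0], 0], [5.0, [0, 0, -4.0], 0], [5.0, [0, 0, -4.0], 0], [5.0, [0, 0, -2.5], 0], [5.0, [0, 0, -1.0], 0], [5.0, [0, 0, 0], 0]]'

```text
t: 34.0
tcp_pos: [649.1, 24.1, 262.0]
eef_rot: [3.141, -0.0, 1.473]
ft_force: [-0.5, 0.3, -4.2]
gripper_width: 0.668
```

```bash
python3 - <<'E'
from h import *
f=[]
for i in range(6): cs=grab("side");f.append(sense()["ft_force"])
print(np.mean(f,0))
t=place(SEAT,[(0,-55,0)])[0]
go((t[0],t[1],262),np.pi/2+SEAT[2])
E
```

```text
[ 0.11534853  0.23590245 -2.87741655]
t 34.3 tcp [648.6  24.1 260.2] yaw 1.473 F [ 0.3  0.9 -2.1] g 0.664 
 d cm [ 10.74 -11.22  -0.18] twist -12.7
```

Emit:
move_arm --moves '[[5.0, [1, -1, 0], 0], [5.0, [2.2, -2.3, 0], 0], [5.0, [2.7, -2.8, 0], 0], [5.0, [2.5, -2.6, 0], 0], [5.0, [1.6, -1.7, 0], 0], [5.0, [0.7, -0.8, 0], -4], [5.0, [0, 0, -0.2], -5], [5.0, [0, 0, 0], -3.7], [5.0, [0, 0, 0], 0], [5.0, [0, 0, 0], 0]]'

```text
t: 35.55
tcp_pos: [548.1, 141.6, 263.8]
eef_rot: [-3.142, -0.0, 1.693]
ft_force: [-0.7, -0.3, -2.5]
gripper_width: 0.665
```

Emit:
move_arm --moves '[[5.0, [0, 0, 0], 0], [5.0, [0, 0, 0], 0]]'

```text
t: 35.8
tcp_pos: [548.2, 141.5, 263.8]
eef_rot: [-3.142, 0.0, 1.694]
ft_force: [0.1, -0.2, -2.9]
gripper_width: 0.667
```

```bash
python3 - <<'E'
from h import *
go((540.6,197.5,262.3),1.695)
cs=grab("side");b=blue(cs["img"],(290,205),50);print(len(b),b.mean(0))
for P in((540.6,197.5,295),):pass
E
```

```text
t 35.8 tcp [548.2 141.5 263.8] yaw 1.694 F [ 0.1 -0.2 -2.9] g 0.667 
 d cm [ 5.65 -0.07  0.15] twist -0.1
735 [295.3619 196.0517]
```

Same approach as for kit_a; advance and check the hook in the opening.

Emit:
move_arm --moves '[[5.0, [0.4, -0.1, 0.1], 0], [5.0, [0.8, 0, 0], 0], [5.0, [0.9, 0, 0], 0], [5.0, [0.9, 0, 0], 0], [5.0, [0.9, 0, 0], 0], [5.0, [0.8, 0, 0], 0], [5.0, [0.6, 0, 0], 0], [5.0, [0.35, 0, 0], 0], [5.0, [0, 0, 0], 0], [5.0, [0, 0, 0], 0]]'

```text
t: 37.1
tcp_pos: [540.3, 197.3, 262.8]
eef_rot: [3.142, 0.0, 1.694]
ft_force: [-0.0, -0.3, -2.0]
gripper_width: 0.663
```

```bash
python3 - <<'E'
from h import *
go((540.6,197.5,231.5),1.695)
cs=grab("side")
cv2.imwrite("pics/h5.png",cv2.convertScaleAbs(cv2.resize(np.ascontiguousarray(cs["img"][110:200,235:355,::-1]),(600,450),interpolation=cv2.INTER_CUBIC),alpha=1.4))
E
```

```text
t 37.1 tcp [540.3 197.3 262.8] yaw 1.694 F [-0.  -0.3 -2. ] g 0.663 
 d cm [0.02 0.03 3.13] twist -0.1
```

View pics/h5.png

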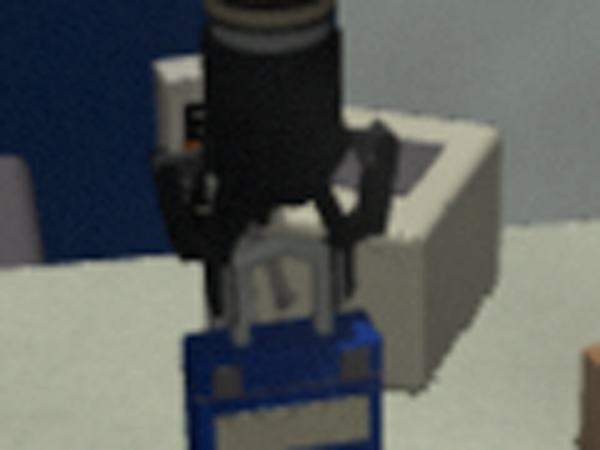

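Hook tip at (285,290) is inside the opening again. Lower.

Emit:
move_arm --moves '[[5.0, [0.1, 0, 1.0], 0], [5.0, [0, 0, 1.0], 0], [5.0, [0, 0, 1.0], 0], [5.0, [0, 0, 0.5], 0], [5.0, [0, 0, 0.5], 0], [5.0, [0, 0, 0], 0], [5.0, [0, 0, 0], 0], [5.0, [0, 0, 0], 0], [5.0, [0, 0, 0], 0]]'

```text
t: 38.28
tcp_pos: [540.3, 198.6, 223.2]
eef_rot: [3.141, -0.0, 1.694]
ft_force: [0.9, 0.8, -0.0]
gripper_width: 0.666
```

```bash
python3 - <<'E'
from h import *
f=[]
for i in range(5): cs=grab("side");f.append(sense()["ft_force"])
print(np.mean(f,0))
E
```

```text
[ 0.25420928  1.15471922 -0.31383292]
```

Nearly unloaded; release and retreat, then wait.

Emit:
move_arm --moves '[[5.0, [0, 0, 0.2], 0], [5.0, [0, 0, 0], 0], [6.5, [0, 0, 0], 0], [8.5, [0, 0, 0], 0], [8.5, [0, 0, 0], 0], [8.5, [0, 0, 0], 0], [8.5, [0, 0, -0.5], 0], [8.5, [0, 0, -1.5], 0], [8.5, [0, 0, -3], 0], [8.5, [0, 0, -3], 0]]'

```text
t: 39.78
tcp_pos: [540.3, 198.5, 302.9]
eef_rot: [3.14, -0.0, 1.694]
ft_force: [-0.2, -0.4, -0.1]
gripper_width: 0.997
```

Emit:
move_arm --moves '[[8.5, [0, 0, -1], 0], [8.5, [-3, 0, 0], 0], [8.5, [-5, 0, 0], 0], [8.5, [-5, 0, 0], 0], [8.5, [-3, 0, 0], 0], [8.5, [0, 0, 0], 0], [8.5, [0, 0, 0], 0], [8.5, [0, 0, 0], 0], [8.5, [0, 0, 0], 0], [8.5, [0, 0, 0], 0]]'

```text
t: 41.02
tcp_pos: [559.8, 40.3, 310.8]
eef_rot: [-3.142, -0.0, 1.695]
ft_force: [-0.2, -0.6, 0.7]
gripper_width: 0.993
```

```bash
python3 - <<'E'
from h import *
for i in range(6): cs=grab("side");b=blue(cs["img"],(290,205));print(len(b),b.mean(0),end=" ")
E
```

```text
691 [290.88278 199.66281] 691 [290.87698 199.60059] 692 [290.9393  199.57082] 691 [290.94644 199.56584] 692 [290.91907 199.62283] 691 [290.86395 199.61215]
```

Emit:
move_arm --moves '[[8.5, [0, 0, 0], 0], [8.5, [0, 0, 0], 0], [8.5, [0, 0, 0], 0], [8.5, [0, 0, 0], 0], [8.5, [0, 0, 0], 0], [8.5, [0, 0, 0], 0], [8.5, [0, 0, 0], 0], [8.5, [0, 0, 0], 0], [8.5, [0, 0, 0], 0], [8.5, [0, 0, 0], 0]]'

```text
t: 42.58
tcp_pos: [559.8, 39.7, 310.8]
eef_rot: [-3.142, 0.0, 1.694]
ft_force: [-0.0, 0.3, 0.3]
gripper_width: 0.999
```

Emit:
move_arm --moves '[[8.5, [0, 0, 0], 0], [8.5, [0, 0, 0], 0], [8.5, [0, 0, 0], 0], [8.5, [0, 0, 0], 0], [8.5, [0, 0, 0], 0], [8.5, [0, 0, 0], 0], [8.5, [0, 0, 0], 0], [8.5, [0, 0, 0], 0], [8.5, [0, 0, 0], 0], [8.5, [0, 0, 0], 0]]'

```text
t: 43.82
tcp_pos: [559.8, 39.7, 310.8]
eef_rot: [-3.142, -0.0, 1.694]
ft_force: [-1.1, -0.4, 1.8]
gripper_width: 0.994
```

```bash
python3 - <<'E'
from h import *
for i in range(6): cs=grab("side");b=blue(cs["img"],(290,205));print(len(b),b.mean(0),end=" ")
p,e=fitkit([(cs,b)],110,(540,197,.12),z0=121);print(p,e)
go((540.5,198.2,221),1.695)
E
```

```text
691 [290.89145 199.60059] 693 [290.9091  199.59163] 697 [290.91965 199.60976] 693 [290.93073 199.60895] 692 [290.90607 199.60115] 692 [290.8974 199.6315] [5.40598637e+02 1.98236354e+02 6.93841730e-02] 0.051571523097883154
t 44.12 tcp [559.8  39.7 310.8] yaw 1.694 F [0.3 0.6 1. ] g 0.996 
 d cm [15.97  0.03  8.98] twist -0.0
```

kit_b hung still over 3 s. Regrasp and unhook.

Emit:
move_arm --moves '[[8.5, [3, 0, 0], 0], [8.5, [5, 0, 0], 0], [8.5, [5, 0, 0], 0], [8.5, [2.95, 0, 0], 0], [8.5, [0, 0, 2.5], 0], [8.5, [0, 0, 3.0], 0], [8.5, [0, 0, 2.0], 0], [8.5, [0, 0, 1.3], 0], [8.5, [0, 0, 0.5], 0], [8.5, [0, 0, 0], 0]]'

```text
t: 45.38
tcp_pos: [540.5, 197.9, 218.2]
eef_rot: [3.141, -0.0, 1.694]
ft_force: [-0.7, 0.2, 0.7]
gripper_width: 0.999
```

Emit:
move_arm --moves '[[8.5, [0, 0, 0], 0], [6.5, [0, 0, 0], 0], [5.0, [0, 0, 0], 0], [5.0, [0, 0, 0], 0], [5.0, [0, 0, 0], 0], [5.0, [0, 0, 0], 0], [5.0, [0, 0, -0.5], 0], [5.0, [0, 0, -1.0], 0], [5.0, [0, 0, -1.5], 0], [5.0, [0, 0, -1.3], 0]]'

```text
t: 46.62
tcp_pos: [539.7, 198.0, 261.6]
eef_rot: [-3.14, 0.0, 1.694]
ft_force: [0.1, -0.3, -3.0]
gripper_width: 0.666
```

Emit:
move_arm --moves '[[5.0, [0, 0, -0.2], 0], [5.0, [0, 0, 0], 0], [5.0, [0, 0, 0], 0], [5.0, [0, 0, 0], 0]]'

```text
t: 47.12
tcp_pos: [539.9, 197.9, 262.1]
eef_rot: [-3.14, 0.0, 1.694]
ft_force: [0.7, -0.6, -2.7]
gripper_width: 0.669
```

```bash
python3 - <<'E'
from h import *
go((540.6,197.5,262.3),1.695)
cs=grab("side")
cv2.imwrite("pics/h6.png",cv2.convertScaleAbs(cv2.resize(np.ascontiguousarray(cs["img"][110:200,235:355,::-1]),(600,450),interpolation=cv2.INTER_CUBIC),alpha=1.4))
E
```

```text
t 47.12 tcp [539.9 197.9 262.1] yaw 1.694 F [ 0.7 -0.6 -2.7] g 0.669 
 d cm [-0.05  0.07 -0.02] twist -0.0
```

View pics/h6.png

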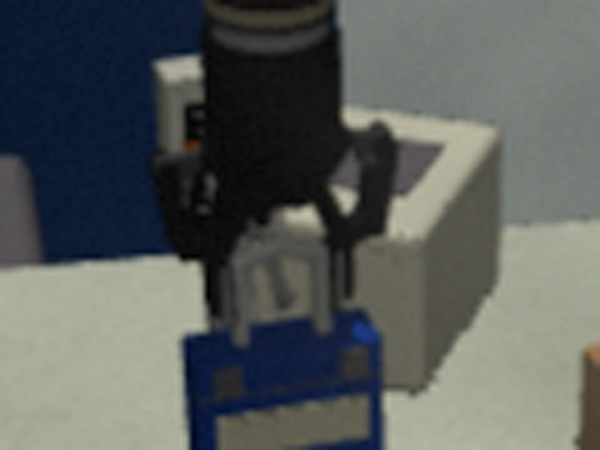

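Hook free at (285,290). Carry kit_b to the rack.

Emit:
move_arm --moves '[[5.0, [-1, 0, 0], 0], [5.0, [-2, 0, 0], 0], [5.0, [-2.5, 0, 0], 0], [5.0, [-3, -0.1, 0], 0], [5.0, [-4.5, -0.5, 0], 0], [5.0, [-4.5, -0.5, 0], 0], [5.0, [-4.5, -0.5, 0], 0], [5.0, [-4.5, -0.5, 0], 0], [5.0, [-4.5, -0.5, 0], 0], [5.0, [-4.5, -0.5, 0], 0]]'

```text
t: 48.42
tcp_pos: [552.4, -161.0, 263.0]
eef_rot: [3.141, 0.001, 1.693]
ft_force: [1.6, 0.6, -2.5]
gripper_width: 0.672
```

Emit:
move_arm --moves '[[5.0, [-4.5, -0.4, 0], 0], [5.0, [-4.5, -0.3, 0], 0], [5.0, [-4.5, -0.3, 0], 0], [5.0, [-4.0, -0.2, 0], 0], [5.0, [-2.5, 0, 0], 5], [5.0, [-1.2, 0, 0], 5], [5.0, [-0.5, 0, 0], 3.6], [5.0, [0, 0, 0], 0], [5.0, [0, 0, 0], 0], [5.0, [0, 0, 0], 0]]'

```text
t: 49.68
tcp_pos: [565.9, -374.9, 262.9]
eef_rot: [-3.142, -0.0, 1.458]
ft_force: [0.1, 1.2, -3.6]
gripper_width: 0.668
```

```bash
python3 - <<'E'
from h import *
t=place(RACK,[(0,68,0)])[0];go((t[0],t[1],125),np.pi/2+RACK[2])
E
```

```text
t 49.67 tcp [ 565.9 -374.9  262.9] yaw 1.458 F [ 0.1  1.2 -3.6] g 0.668 
 d cm [-0.03 -0.59 13.79] twist 0.0
```

Emit:
move_arm --moves '[[5.0, [0, -0.3, 0], 0], [5.0, [0, -0.3, 1], 0], [5.0, [0, 0, 3], 0], [5.0, [0, 0, 3], 0], [5.0, [0, 0, 3], 0], [5.0, [0, 0, 2.3], 0], [5.0, [0, 0, 1.5], 0], [5.0, [0, 0, 0], 0], [5.0, [0, 0, 0], 0], [5.0, [0, 0, 0], 0]]'

```text
t: 50.92
tcp_pos: [560.8, -375.0, 126.6]
eef_rot: [3.139, 0.002, 1.457]
ft_force: [0.8, -0.0, -2.2]
gripper_width: 0.664
```

```bash
python3 - <<'E'
from h import *
t=place(RACK,[(0,68,0)])[0];go((t[0],t[1],105),np.pi/2+RACK[2])
E
```

```text
t 50.92 tcp [ 560.8 -375.   126.6] yaw 1.457 F [ 0.8 -0.  -2.2] g 0.664 
 d cm [ 0.04 -0.09  2.16] twist 0.0
```

Emit:
move_arm --moves '[[5.0, [0.05, -0.1, 0.8], 0], [5.0, [0, 0, 0.8], 0], [5.0, [0, 0, 0.2], 0], [5.0, [0, 0, 0], 0], [5.0, [0, 0, 0], 0]]'

```text
t: 51.55
tcp_pos: [559.3, -373.9, 107.1]
eef_rot: [3.141, 0.0, 1.457]
ft_force: [-0.9, 0.1, -2.2]
gripper_width: 0.664
```

Emit:
move_arm --moves '[[5.0, [0, 0, 0.2], 0], [5.0, [0, 0, 0], 0], [5.0, [0, 0, 0], 0]]'

```text
t: 51.92
tcp_pos: [559.4, -373.9, 105.2]
eef_rot: [3.141, 0.0, 1.457]
ft_force: [0.4, -0.3, -2.0]
gripper_width: 0.667
```

Emit:
move_arm --moves '[[5.0, [0, 0, 0.15], 0], [5.0, [0, 0, 0], 0], [5.0, [0, 0, 0], 0]]'

```text
t: 52.3
tcp_pos: [559.8, -374.4, 104.8]
eef_rot: [3.14, 0.001, 1.457]
ft_force: [1.5, 0.4, 5.0]
gripper_width: 0.669
```

Emit:
move_arm --moves '[[5.0, [0, 0, 0.15], 0], [5.0, [0, 0, 0], 0], [5.0, [0, 0, 0], 0]]'

```text
t: 52.68
tcp_pos: [560.3, -374.7, 104.6]
eef_rot: [3.139, 0.002, 1.457]
ft_force: [0.0, 0.2, 9.0]
gripper_width: 0.666
```

kit_b is on the floor. Release, rise, and go behind the stop with fingers shut.

Emit:
move_arm --moves '[[5.0, [0, 0, -0.35], 0], [5.0, [0, 0, 0], 0], [6.5, [0, 0, 0], 0], [8.5, [0, 0, 0], 0], [8.5, [0, 0, 0], 0], [8.5, [0, 0, 0], 0], [8.5, [0, 0, -1], 0], [8.5, [0, 0, -3], 0], [8.5, [0, 0, -4], 0], [8.5, [0, 0, -4], 0]]'

```text
t: 53.92
tcp_pos: [559.1, -373.8, 227.3]
eef_rot: [3.141, 0.0, 1.457]
ft_force: [-0.2, -0.2, -0.1]
gripper_width: 0.994
```

Emit:
move_arm --moves '[[8.5, [0, 0, -1], 0], [0, [3, 0, 0], 0], [0, [4.5, 0, 0], 0], [0, [5, 0, 0], 0], [0, [4, 0, 0], 0], [0, [0, 0, 0], 0], [0, [0, 0, 0], 0], [0, [0, 0, 0], 0]]'

```text
t: 54.92
tcp_pos: [577.5, -210.4, 234.6]
eef_rot: [-3.14, -0.0, 1.456]
ft_force: [0.6, -0.4, 1.2]
gripper_width: 0.001
```

```bash
python3 - <<'E'
from h import *
t=place(RACK,[(0,230,0)])[0];go((t[0],t[1],90),np.pi/2+RACK[2])
cs=grab("side");ct=grab("top")
print("reg",ray(ct,(397.8,169.3),20)[:2],"jar",ray(ct,(400,310),60)[:2])
cv2.imwrite("pics/r3.png",cv2.convertScaleAbs(cv2.resize(np.ascontiguousarray(cs["img"][290:410,270:430,::-1]),(800,600),interpolation=cv2.INTER_CUBIC),alpha=1.4))
E
```

```text
t 54.92 tcp [ 577.5 -210.4  234.6] yaw 1.456 F [ 0.6 -0.4  1.2] g 0.001 
 d cm [-0.3   0.12 14.46] twist -0.1
reg [ 741.24949163 -239.93537647] jar [ 403.63153923 -236.36672558]
```

View pics/r3.png

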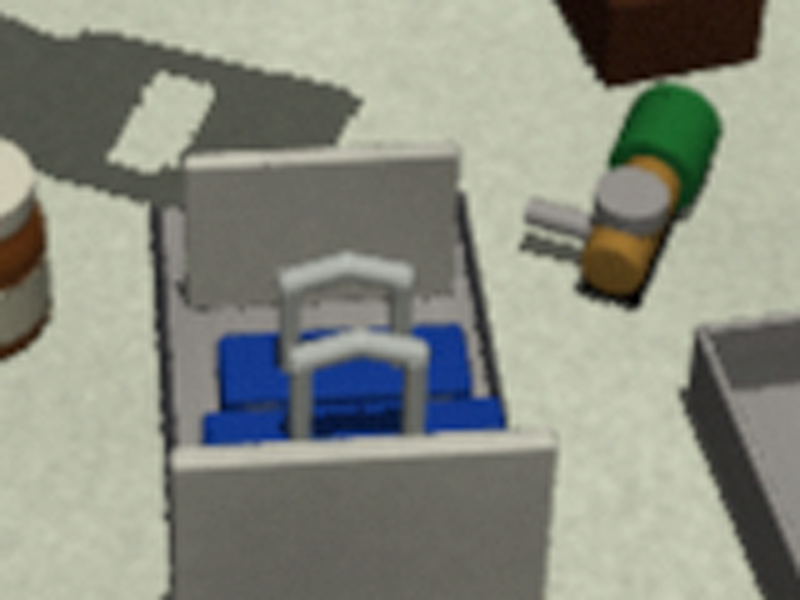

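Both kits stand upright in the rack, a at the wall (centre col 355), b next (345), in line with wall (364) and stop (324) centres. Lower behind the stop and push.

Emit:
move_arm --moves '[[0, [0, 0.1, 3], 0], [0, [0, 0, 4], 0], [0, [0, 0, 4], 0], [0, [0, 0, 2.5], 0], [0, [0, 0, 1], 0], [0, [-1.0, 0, 0], 0], [0, [-1.5, 0, 0], 0], [0, [-1.0, 0, 0], 0], [0, [-1.0, 0, 0], 0], [0, [-1.0, 0, 0], 0]]'

```text
t: 56.28
tcp_pos: [573.1, -265.2, 91.1]
eef_rot: [3.14, 0.0, 1.457]
ft_force: [1.1, 2.4, 1.0]
gripper_width: 0.001
```

Emit:
move_arm --moves '[[0, [-1.0, 0, 0], 0], [0, [-1.0, 0, 0], 0], [0, [-1.0, 0, 0], 0], [0, [-1.0, 0, 0], 0], [0, [0, 0, 0], 0], [0, [0, 0, 0], 0]]'

```text
t: 57.02
tcp_pos: [567.5, -304.6, 89.8]
eef_rot: [-3.14, 0.0, 1.457]
ft_force: [-0.7, 0.3, -0.2]
gripper_width: -0.001
```

```bash
python3 - <<'E'
from h import *
t=place(RACK,[(0,103,0)])[0];go((t[0],t[1],90),np.pi/2+RACK[2])
E
```

```text
t 57.02 tcp [ 567.5 -304.6   89.8] yaw 1.457 F [-0.7  0.3 -0.2] g -0.001 
 d cm [-3.54  0.04 -0.02] twist 0.0
```

Emit:
move_arm --moves '[[0, [-0.7, 0, 0], 0], [0, [-0.7, 0, 0], 0], [0, [-0.7, 0, 0], 0], [0, [-0.4, 0, 0], 0], [0, [-0.3, 0, 0], 0]]'

```text
t: 57.65
tcp_pos: [564.5, -332.1, 89.9]
eef_rot: [-3.141, -0.001, 1.457]
ft_force: [-0.7, 2.7, -1.6]
gripper_width: 0.008
```

Emit:
move_arm --moves '[[0, [-0.3, 0, 0], 0], [0, [-0.2, 0, 0], 0], [0, [-0.2, 0, 0], 0]]'

```text
t: 58.02
tcp_pos: [564.0, -337.1, 89.9]
eef_rot: [-3.14, -0.004, 1.457]
ft_force: [-0.2, 8.7, -0.3]
gripper_width: -0.001
```

Emit:
move_arm --moves '[[0, [-0.2, 0, 0], 0], [0, [-0.2, 0, 0], 0]]'

```text
t: 58.28
tcp_pos: [563.8, -338.5, 89.9]
eef_rot: [-3.139, -0.01, 1.456]
ft_force: [0.1, 18.1, 3.4]
gripper_width: -0.001
```

Emit:
move_arm --moves '[[0, [-0.2, 0, 0], 0], [0, [0, 0, 0], 0], [0, [0, 0, 0], 0]]'

```text
t: 58.65
tcp_pos: [563.8, -338.5, 89.9]
eef_rot: [-3.138, -0.013, 1.457]
ft_force: [-0.0, 18.8, 4.5]
gripper_width: -0.002
```

Emit:
move_arm --moves '[[0, [0.6, 0, 0], 0], [0, [1.0, 0, 0], 0], [0, [2.5, 0, 0], 0], [0, [4, 0, 0], 0], [0, [4, 0, 0], 0], [0, [0, 0, -3], 0], [0, [0, 0, -6], 0], [0, [3, 0, -6], 0], [0, [6, 0, -1], 0], [0, [6, 0, 0], 0]]'

```text
t: 59.9
tcp_pos: [595.0, -76.4, 249.3]
eef_rot: [3.135, 0.001, 1.456]
ft_force: [-0.5, 0.5, -0.3]
gripper_width: -0.001
```

Emit:
move_arm --moves '[[0, [4, 0, 0], 0], [0, [0, 0, 0], 0], [0, [0, 0, 0], 0]]'

```text
t: 60.28
tcp_pos: [598.5, -38.1, 246.4]
eef_rot: [3.141, 0.001, 1.457]
ft_force: [0.1, -0.5, -0.2]
gripper_width: -0.001
```

```bash
python3 - <<'E'
from h import *
go((0,0,0))
cs=grab("side");ct=grab("top")
f=lambda c,x,y,w,h:cv2.convertScaleAbs(cv2.resize(np.ascontiguousarray(c["img"][y:y+h,x:x+w,::-1]),(400,600),interpolation=cv2.INTER_CUBIC),alpha=1.4)
cv2.imwrite("pics/r4.png",np.hstack([f(cs,295,310,80,120),f(ct,425,190,80,120)]))
E
```

```text
t 60.27 tcp [598.5 -38.1 246.4] yaw 1.457 F [ 0.1 -0.5 -0.2] g -0.001 
 d cm [ -2.99 -59.89  24.64] twist 0
```

View pics/r4.png

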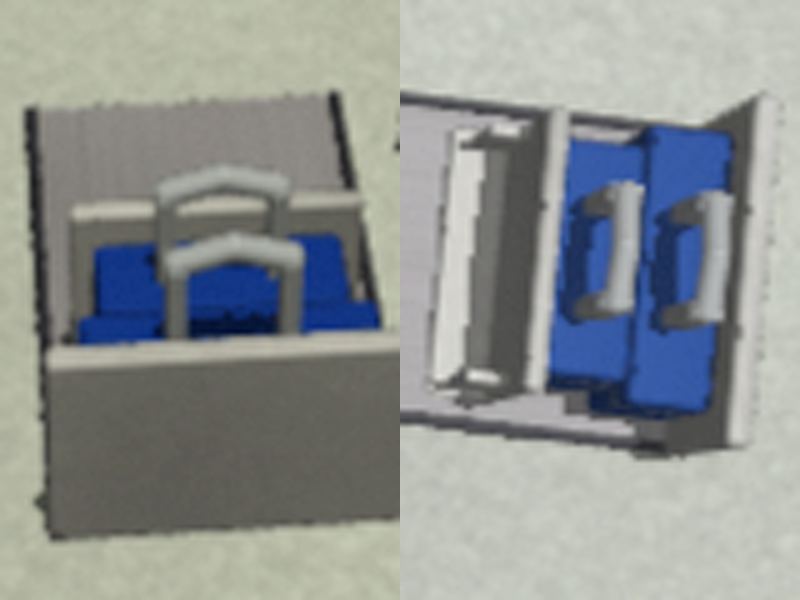

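The stop, kit_b, kit_a and wall stand in contact, square and centred (right tile: stop col 545, b 600, a 690, wall 760). The push stalled at 18.8 N. Handing in.

```bash
python3 -c "
from cell import *
print(close_job())"
```

```text
the job is handed in; nothing more can be done
None
```

The job is handed in at about 60 s of the 210 s allowed. Both kits present were weighed in order and filed, and the stop is pushed up snug. No verdict was reported.

- **Kits:** only kit_a (130 mm) and kit_b (110 mm) were on the table. I left the red look-alike and the other things alone.
- **Weighing:** kit_a went first, then kit_b. Each hung from the hook with the gripper off it, and repeated pictures showed no movement for more than 3 s. I can't read the log itself. The pull at the wrist was about 4.1 N for kit_a and 2.9 N for kit_b, so the hook drew down roughly 27 and 19 mm, well short of its 60 mm end stop. While seating kit_a I pushed about 10 N sideways against the hook and backed off before letting go.
- **Knock:** kit_b was moved about 3 cm aside during the run. I measured it again before gripping it.
- **Filing:** both kits stand upright in the rack, kit_a at the wall and kit_b next.
- **Stop:** the push stopped moving at about 19 N, more than the kits and stop could resist by friction alone, so I take wall, kits and stop as touching. I pushed about 80–90 mm up rather than the suggested 50 mm, to keep the gripper clear of the handles.
- **Checks that disagreed:** for kit_a, the top camera put it 2 to 3.5 mm off centre one way and the side camera about 2 mm the other, so I left it as placed. The top camera also showed it about 0.025 rad out of square before the stop was pushed. I judged the final squareness by eye only. I did not check the other objects individually at the end.

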